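# Set up a work rest on the welding table

### The job

Build up the work rest on the welding table: set the twelve-sided aluminium head on the threaded pedestal, find the thread start by turning it backward until it drops a little, and then screw it clockwise fully home. Only then stack every steel packing plate that is there flat on top of the head in one neat pile, centred on the head and with all edges flush, and leave the pliers and the angle steel where they are.

Things in the scene. Friction and masses are not known exactly. Their poses are not given: they have to be found in the camera images.
- pedestal_tip (a point): Centre of the top of the threaded stub of the fixed steel pedestal, 62 mm above the table; z up. The stub: core 39 mm across from the shoulder at 30 mm up, its last 9 mm coned to 26 mm; coarse three-start right-hand thread 48 mm outside, alike every 120 degrees. Where the starts lie round the stub differs every time; this point's yaw says nothing of it.
- pedestal_foot (a point): Centre of the underside of the pedestal's foot, on the table straight below the tip. Foot flange 68 mm across and 12 mm high, then a column 52 mm across up to the shoulder at 30 mm. The pedestal's place differs every time.
- head_mid (a point): Centre (half-way up) of the loose rest head: plain aluminium twelve-sided cap, 58 mm across flats, 40 mm high, 0.22 kg, open below, standing mouth-down on the table. x points square out of a flat (flats every 30 degrees), z up. Screws down CLOCKWISE seen from above. Fully home this centre is 11 mm below the pedestal's tip.
- head_mouth (a point): Centre of the head's open lower rim, 20 mm below head_mid. Inside by the rim are three lugs that run in the thread, clearing the stub's core by 1 mm. Set over the stub at a chance angle, the lugs lie on the thread ribs: this point then is 16 to 22 mm below the tip, and turning clockwise only jams against a stop.
- head_top (a point): Centre of the head's flat top, 20 mm above head_mid. Turned backward (counter-clockwise), up to 115 degrees, the head climbs 0.06 mm per degree, then drops about 8 mm into the thread (18 degree wide window): the top is then 13 to 15.5 mm above the tip. From there it turns clockwise 75 to 95 degrees, sinking 0.06 mm per degree, to a solid stop: home, 9 mm above the tip.
- plate1_mid (a point): Centre of loose steel packing plate 1: flat, 70 mm (its x) by 46 mm (its y) by 10 mm thick (z up), about 0.24 kg, lying flat on the table at the start. All plates are alike, either face may be up; four to six are present, absent ones read None.
- plate2_mid (a point): Centre of loose steel packing plate 2: flat, 70 mm (its x) by 46 mm (its y) by 10 mm thick (z up), about 0.24 kg, lying flat on the table at the start. All plates are alike, either face may be up; four to six are present, absent ones read None.
- plate3_mid (a point): Centre of loose steel packing plate 3: flat, 70 mm (its x) by 46 mm (its y) by 10 mm thick (z up), about 0.24 kg, lying flat on the table at the start. All plates are alike, either face may be up; four to six are present, absent ones read None.
- plate4_mid (a point): Centre of loose steel packing plate 4: flat, 70 mm (its x) by 46 mm (its y) by 10 mm thick (z up), about 0.24 kg, lying flat on the table at the start. All plates are alike, either face may be up; four to six are present, absent ones read None.
- plate5_mid (a point): Centre of loose steel packing plate 5: flat, 70 mm (its x) by 46 mm (its y) by 10 mm thick (z up), about 0.24 kg, lying flat on the table at the start. All plates are alike, either face may be up; four to six are present, absent ones read None.
- plate6_mid (a point): Centre of loose steel packing plate 6: flat, 70 mm (its x) by 46 mm (its y) by 10 mm thick (z up), about 0.24 kg, lying flat on the table at the start. All plates are alike, either face may be up; four to six are present, absent ones read None.
- angle_iron: A welded piece of dark angle steel 200 mm long, 50 mm high, lying at the robot's left; a bystander.
- pliers: Red-handled pliers 175 mm long lying at the robot's right; a bystander.
Not all that is in view belongs to the job. What is shaped like the part that bears plate2_mid but green or orange is not meant.

How it is judged:
On the way:
1. the head is screwed fully home on the pedestal (its centre within 2 mm of the home height, level) while no plate is on it (z of head_mid in the frame of pedestal_tip below -0.009 m and horizontal distance between head_mid and pedestal_tip below 0.004 m and angle between head_mid's own z axis and vertical below 0.06 rad and horizontal distance between each of plate1_mid, plate2_mid, plate3_mid, plate4_mid, plate5_mid, plate6_mid and pedestal_tip above 0.055 m), for 0.3 s.
At the end, for the whole second after the job is handed in: The head is fully home (within 2 mm of the home height, level) and every plate present lies flat on the head (within 0.06 rad, either face up) in one pile, at rest: each centre within 10 mm of the head's axis, every two plates within 6 mm of each other sideways and within 0.12 rad of parallel (z of head_mid in the frame of pedestal_tip below -0.009 m and horizontal distance between head_mid and pedestal_tip below 0.004 m and angle between head_mid's own z axis and vertical below 0.06 rad and z of each of plate1_mid, plate2_mid, plate3_mid, plate4_mid, plate5_mid, plate6_mid in the frame of head_mid above 0.021 m and horizontal distance between each of plate1_mid, plate2_mid, plate3_mid, plate4_mid, plate5_mid, plate6_mid and head_mid below 0.01 m and angle between the z axis of each of plate1_mid, plate2_mid, plate3_mid, plate4_mid, plate5_mid, plate6_mid and the z axis of head_mid, either way round below 0.06 rad and linear speed of each of plate1, plate2, plate3, plate4, plate5, plate6 below 0.02 m/s and horizontal distance between each of plate2_mid, plate3_mid, plate4_mid, plate5_mid, plate6_mid and plate1_mid below 0.006 m and angle between the x axis of each of plate2_mid, plate3_mid, plate4_mid, plate5_mid, plate6_mid and the x axis of plate1_mid, either way round below 0.12 rad and horizontal distance between each of plate3_mid, plate4_mid, plate5_mid, plate6_mid and plate2_mid below 0.006 m and angle between the x axis of each of plate3_mid, plate4_mid, plate5_mid, plate6_mid and the x axis of plate2_mid, either way round below 0.12 rad and horizontal distance between each of plate4_mid, plate5_mid, plate6_mid and plate3_mid below 0.006 m and angle between the x axis of each of plate4_mid, plate5_mid, plate6_mid and the x axis of plate3_mid, either way round below 0.12 rad and horizontal distance between each of plate5_mid, plate6_mid and plate4_mid below 0.006 m and angle between the x axis of each of plate5_mid, plate6_mid and the x axis of plate4_mid, either way round below 0.12 rad and horizontal distance between plate6_mid and plate5_mid below 0.006 m and angle between the x axis of plate6_mid and the x axis of plate5_mid, either way round below 0.12 rad); the robot touches nothing.
It fails at once if a bystander (angle steel, pliers) is moved by more than 30 mm (distance of any of angle_iron, pliers from where it was at the start of the episode above 0.03 m).
Of plate1, plate2, plate3, plate4, plate5, plate6 only 4 to 6 are there at a start; the rules pass over those that are not, and their reading is None.
At some moment in a run one of head may be knocked a few centimetres aside while the robot is not near it.
Once in a run the grip may slacken for a moment while it holds something.
It also fails if it takes over 210 s, if anything falls off the work surface, if the arm or the gripper's body presses on something with over 40 N, if the wrist force passes 120 N, or if a joint passes its speed limit or range.

### The arm

A 7-joint arm with a two-finger parallel gripper is mounted at the origin on the work surface. World frame = base frame: x ahead of the robot, y to its left, z up, the work surface at z = 0. Lengths are in m, angles in rad, forces in N, time in s.
With the tool pointing down it reaches from about 0.4 to 0.925 m from the base axis. Payload 5.6 kg.
Tool frame: the origin (TCP) lies at the very end of the fingers, on their centre line; the grasp point (between the pads) lies 19 mm behind it; x points along the fingers, z is the direction in which the jaws open and shut, and the axes are right-handed (so a half turn about x gives the same grasp; the last joint's range is limited). The gripper opens to 85 mm and grips with 20 to 120 N. Pads are 22 mm wide; open, the fingers measure 114 mm over their backs; the gripper's body (76 mm by 85 mm) begins 54 mm behind the grasp point. The pads swing forward as they close: fully open they stand 13 mm farther back than shut.
Start: joints at [-1.231, 0.468, -0.012, 1.603, 0.006, 1.071, -0.056], TCP at [0.243, 0.603, 0.21] pointing down, gripper open.
Joint ranges: [-2.53, 2.53], [-0.31, 2.02], [-1.57, 1.55], [0.28, 2.44], [-1.29, 4.43], [0.15, 1.84], [-2.92, 2.92]. Speed limits (rad/s): [2.57, 2.57, 3.14, 3.14, 3.14, 3.14, 3.14].

### API

Orientations are given as a unit quaternion [w, x, y, z].
In Python, from station import telemetry, eyes, job gives the robot as it stands. The module is installed in compiled form; this text tells all that it offers.
- The arm moves only by the tool arm_command, never from a script. Its argument "moves" is text: rows parted by semicolons, each of 7 numbers parted by spaces: the finger opening in mm, from 0 to 85.4, then the shift along the tool's x, y, z in mm, then the turn, a rotation vector about the tool's x, y, z in degrees. In form: fingers x y z ax ay az; .... A call has 1 to 8 rows; each row is the pose to reach, as a shift and turn from the pose measured when the call began, along the tool's axes at that moment; what a row does not reach only later rows make up. A row lasts 1/12 s, in which the tool goes at most 41.7 mm and 7.16 degrees, less where a joint would pass 70% of its speed; a pose out of reach is approached as far as the arm can. A call with a gripper value outside its range is refused whole. The fingers move at their own pace and stop on an object; "grip_force" is the grip in N (left out, the last holds). Time passes only in rows, so rows that repeat a pose let the fingers close. It gives the time, the measured TCP pose, the force and the opening at its end, in the units of the state.
- telemetry.get_obs(): the state, without advancing time (a new reading comes with each control period).
- eyes.camera(name): name is "side" or "top" or "wrist"; returns (picture, depth): 384x512x3 uint8, blue, green, red; 384x512 float32, m along the optical axis (not along the pixel's ray), 0 where there is no reading.
- eyes.calibration(name): a dict with "mtx" (3x3 intrinsics, pixels), "origin" and "orientation" of the camera in the world; the wrist camera has in their place "T_tool_cam" (4x4, takes a point from camera to tool coordinates, whose origin is the TCP and whose axes are the tool frame's). Camera axes: x right, y up, looking along -z (the intrinsics and any distortion apply to the point x, -y, -z); pixel columns grow to the right and rows downward; lengths in m; the calibration is good to about 2 mm. A picture is of the moment at which its call begins: read the wrist's pose just before it. calibration takes no time and is no camera call.
- job.hand_in(): hands the job in, once; it reports no verdict.
The state is a dict: "time_s": time; "joints": joint angles; "qvel": joint speeds; "effort": joint torques, N m; "ee_pos": TCP position; "ee_rot": TCP orientation; "ft_force": force on the tool from outside, world axes, zero at the start; "wrist_torque": the same for the moment, N m; "width": finger opening in m.
Only numpy, scipy, OpenCV 4.12 (cv2) and the standard library are available. Lean on these libraries where they do the work, as an engineer would, in place of code of your own. Each camera call takes 0.05 s, during which the arm holds its last target.

## Working session

There is one attempt and no reset: what is moved stays moved. The work goes in short steps, Python scripts to look and compute and a tool call to move; the robot and the scene stay as the last step left them, time stands still between calls to the robot, and variables do not carry over. Pictures are saved under pics/ and viewed, and the job is handed in when it is done.

Besides the shell and the picture viewer there is one more tool, called in YAML: its name, and indented under it one key for each argument. arm_command: Moves the arm, as the interface text tells. Its arguments: {"type":"object","properties":{"moves":{"type":"string"},"grip_force":{"type":"number"}},"required":["moves"]}

```bash
mkdir -p pics; cat > h.py <<'E'
import numpy as np, cv2
from scipy.spatial.transform import Rotation as R
from station import telemetry, eyes, job
def q2R(q): return R.from_quat([q[1],q[2],q[3],q[0]])
def shot(name,fn=None):
    o=telemetry.get_obs(); im,d=eyes.camera(name); c=eyes.calibration(name)
    if fn: cv2.imwrite('pics/'+fn,im)
    if name=='wrist':
        T=np.eye(4);T[:3,:3]=q2R(o['ee_rot']).as_matrix();T[:3,3]=o['ee_pos'];T=T@np.array(c['T_tool_cam'])
    else:
        T=np.eye(4);ori=np.array(c['orientation']);T[:3,:3]=ori if ori.shape==(3,3) else q2R(ori).as_matrix();T[:3,3]=c['origin']
    return im,d,c,T
def cloud(d,c,T):
    K=np.array(c['mtx']);v,u=np.mgrid[0:d.shape[0],0:d.shape[1]].astype(float)
    P=np.stack([(u-K[0,2])/K[0,0]*d,-(v-K[1,2])/K[1,1]*d,-d],-1)
    W=P@T[:3,:3].T+T[:3,3]; W[d<=0]=np.nan
    return W
E
python3 - <<'E'
from h import *
print(telemetry.get_obs())
for n in ['top','side','wrist']:
    im,d,c,T=shot(n,n+'0.png'); print(n,c,d.min(),d.max()); np.savez(n+'0.npz',W=cloud(d,c,T),im=im)
E
```

```text
{'time_s': 0.0, 'joints': array([-1.23101041,  0.46839195, -0.01161786,  1.6036276 ,  0.00600954,
        1.0714068 , -0.05627979]), 'qvel': array([ 6.40811827e-04,  8.80168944e-04,  2.81079126e-03, -1.49950155e-03,
       -2.10300551e-04, -2.05527925e-03, -8.50676599e-05]), 'effort': array([-1.11849065e-03, -5.32392704e+01,  2.09639256e-02, -2.51293552e+01,
        1.14947718e-02,  7.93972984e-03, -1.09476596e-05]), 'ee_pos': array([0.24261467, 0.60237586, 0.20902714]), 'ee_rot': array([ 0.58548751, -0.39614137,  0.58648901,  0.39535684]), 'ft_force': array([-0.07257648,  0.37953271, -0.53050873]), 'wrist_torque': array([-0.07387828,  0.01405897, -0.00926913]), 'width': 0.08574552006538132}
top {'mtx': array([[401.20941815,   0.        , 251.90748004],
       [  0.        , 401.20941815, 191.86110963],
       [  0.        ,   0.        ,   1.        ]]), 'origin': array([ 0.33130404, -0.01180507,  1.37536372]), 'orientation': array([-0.69651713, -0.06981428,  0.06438352,  0.71122754])} 0.0 2.3466408
side {'mtx': array([[361.36288948,   0.        , 255.78656003],
       [  0.        , 361.36288948, 188.2067822 ],
       [  0.        ,   0.        ,   1.        ]]), 'origin': array([-0.23491602, -0.80035446,  0.80684976]), 'orientation': array([ 0.81256967,  0.43740927, -0.17674184, -0.34229517])} 0.0 3.3034046
wrist {'mtx': array([[276.73082548,   0.        , 258.92910441],
       [  0.        , 276.73082548, 193.22434361],
       [  0.        ,   0.        ,   1.        ]]), 'T_tool_cam': array([[ 3.54614939e-04,  3.04421538e-01, -9.52537349e-01,
        -1.65113719e-01],
       [ 2.00367953e-04,  9.52537368e-01,  3.04421619e-01,
         7.82325629e-02],
       [ 9.99999917e-01, -2.98810412e-04,  2.76787661e-04,
         2.13040772e-04],
       [ 0.00000000e+00,  0.00000000e+00,  0.00000000e+00,
         1.00000000e+00]])} 0.0 1.3832114
```

View pics/top0.png

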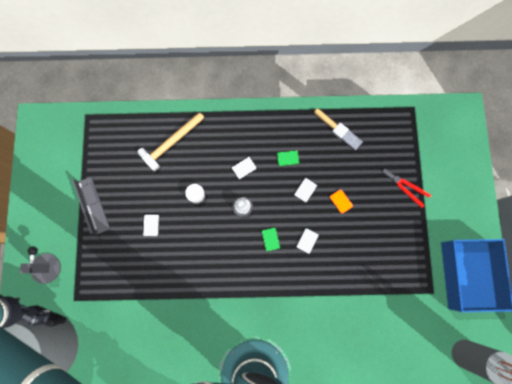

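View pics/side0.png

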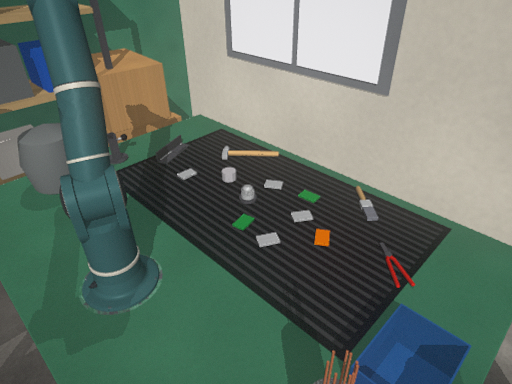

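View pics/wrist0.png

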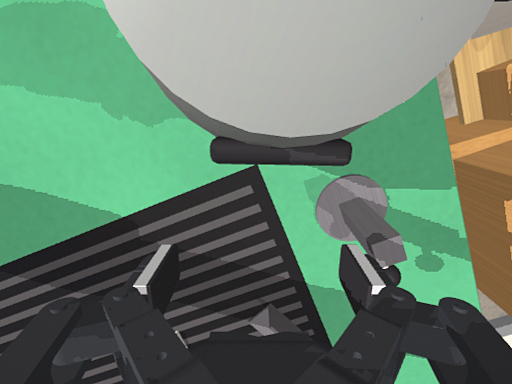

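The top view shows the head (white disc) at (195,193) and the pedestal at (242,206). Four white plates are at (244,168), (305,190), (151,225) and (308,241). There are green and orange decoys, pliers on the right and angle steel on the left.

```bash
cat >> h.py <<'E'
def blobs(im,W,zmin=-0.05,zmax=0.2):
    g=im.min(2).astype(int);s=im.max(2).astype(int)-g
    m=((g>125)&(s<40)).astype(np.uint8)
    n,l,st,ce=cv2.connectedComponentsWithStats(m)
    out=[]
    for i in range(1,n):
        if st[i,4]<60 or st[i,4]>6000: continue
        P=W[l==i]; P=P[np.isfinite(P).all(1)]
        if len(P)<30: continue
        z=np.median(P[:,2]); Q=P[abs(P[:,2]-z)<0.008]
        r=cv2.minAreaRect((Q[:,:2]*1000).astype(np.float32))
        out.append((ce[i].round(1),st[i,4],Q[:,:2].mean(0).round(4),z.round(4),np.round(r[0],1),np.round(r[1],1),round(r[2],1)))
    return out
E
python3 - <<'E'
from h import *
for n in ['top','side']:
    z=np.load(n+'0.npz'); print(n)
    for b in blobs(z['im'],z['W']):
        if 0.3<b[2][0]<1: print(*b)
W=np.load('top0.npz')['W']; print(W[206,242],W[193,195],W[206,225],W[230,200]); np.set_printoptions(precision=3,suppress=True)
print(W[196:218:2,232:254:2,2])
z=np.load('top0.npz')['im']; cv2.imwrite('pics/topz.png',cv2.resize(z[140:270,130:340],None,fx=3.8,fy=3.8,interpolation=cv2.INTER_CUBIC))
E
```

```text
top
[346.7 135.3] 348 [ 0.7879 -0.3423] 0.0181 [ 787.7 -343.6] [103.2  43. ] 46.5
[502.2 171.3] 924 [ 0.8288 -1.3568] -0.7499 [  832.9 -1350.1] [119.3 320. ] 82.6
[147.8 159. ] 229 [0.7187 0.3595] 0.0237 [719.9 360.3] [89.9 26. ] 40.9
[243.8 167.5] 320 [0.6823 0.0241] 0.0101 [683.1  23.7] [54.2 75.3] 28.6
[305.3 189.7] 322 [ 0.5987 -0.1881] 0.0096 [ 598.5 -190.5] [53.  76.7] 56.4
[194.6 192.9] 317 [0.5919 0.1926] 0.0384 [591.6 192.5] [54.7 57.7] 89.4
[242.2 206. ] 242 [0.542  0.0311] 0.0451 [545.   31.8] [44.1 45.4] 88.8
[ 90.8 213.9] 61 [0.5295 0.5532] 0.0083 [520.6 547.9] [87.5 12.1] 24.8
[150.5 225.1] 351 [0.4859 0.3459] 0.009 [487.2 346.9] [76.9 52.7] 0.8
[307.3 240.7] 344 [ 0.4229 -0.1874] 0.0094 [ 423.  -188.5] [51.1 77. ] 61.2
[  1.1 258.5] 84 [0.4093 1.3262] -0.7493 [ 394.9 1326.6] [176.3  18.4] 1.2
side
[224.7 152.3] 62 [0.7131 0.3518] 0.0245 [716.6 355.7] [96.1 21.1] 42.2
[228.6 174.1] 173 [0.5864 0.1845] 0.0365 [588.7 190.1] [56.  60.8] 4.8
[186.7 173.6] 108 [0.4857 0.34  ] 0.0092 [487.5 342.1] [49.3 67.1] 88.6
[272.9 184.1] 132 [0.6776 0.0195] 0.0095 [682.2  22.2] [52.  6
[... 656 characters left out ...]
0.062  0.052  0.057  0.039  0.013  0.
     nan]
 [-0.003  0.011  0.055  0.055  0.052  0.056  0.057  0.059  0.052  0.01
   0.003]
 [-0.003  0.015  0.053  0.048  0.054  0.05   0.054  0.055  0.043  0.012
   0.001]
 [ 0.01   0.012  0.052  0.064  0.06   0.058  0.051  0.053  0.05   0.013
   0.008]
 [-0.001  0.013  0.044  0.054  0.059  0.063  0.06   0.042  0.027  0.012
   0.002]
 [-0.005  0.014  0.032  0.045  0.043  0.052  0.037  0.038  0.01   0.007
  -0.003]
 [ 0.002  0.017  0.011  0.028  0.036  0.031  0.031  0.018  0.011  0.002
   0.001]
 [-0.002  0.003  0.009  0.014  0.014  0.013  0.008  0.008  0.006 -0.
   0.002]
 [ 0.002  0.002 -0.002 -0.002  0.     0.004  0.003  0.    -0.003  0.001
   0.003]]
```

View pics/topz.png

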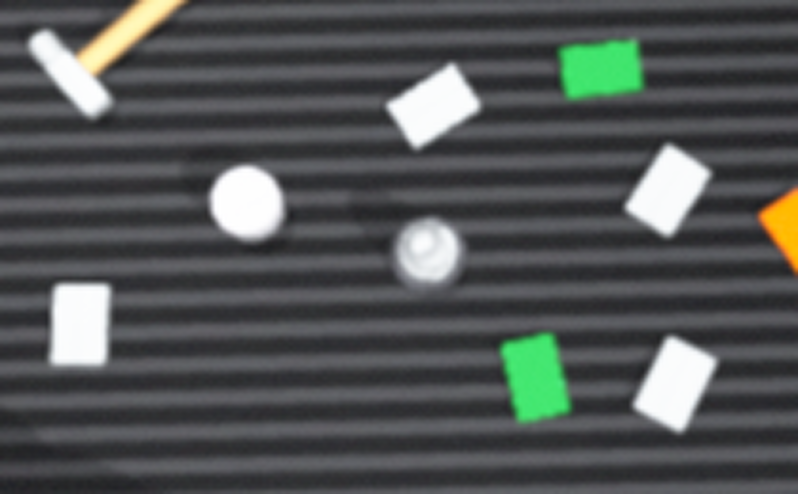

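```bash
cat >> h.py <<'E'
def Rt(psi):
    s,c=np.sin(psi),np.cos(psi); return R.from_matrix(np.array([[0,-s,c],[0,c,s],[-1,0,0]]))
def yaw(o=None):
    o=o or telemetry.get_obs(); z=q2R(o['ee_rot']).as_matrix()[:,2]; return np.degrees(np.arctan2(z[1],z[0]))
def plan(pos,psi_deg,tag=''):
    o=telemetry.get_obs();R0=q2R(o['ee_rot']);d=R0.inv().apply(np.array(pos)-o['ee_pos'])*1000
    rv=np.degrees((R0.inv()*Rt(np.radians(psi_deg))).as_rotvec())
    print(tag,' '.join('%.1f'%v for v in d),' '.join('%.1f'%v for v in rv))
def st():
    o=telemetry.get_obs(); print('t',round(o['time_s'],2),'pos',np.round(o['ee_pos'],4),'yaw',round(yaw(o),1),'tilt',np.round(q2R(o['ee_rot']).as_matrix()[:,0],3),'F',np.round(o['ft_force'],1),'M',np.round(o['wrist_torque'],2),'w',round(o['width']*1000,1),'j',np.round(o['joints'],2))
E
python3 - <<'E'
from h import *
st(); y=yaw()
plan([0.59,0.19,0.21],y); plan([0.54,0.19,0.21],0,'0');plan([0.54,0.19,0.21],180,'180');plan([0.54,0.19,0.21],90,'90')
E
```

```text
t 0.15 pos [0.2427 0.6025 0.2092] yaw 68.1 tilt [-0.    -0.001 -1.   ] F [-0.9 -0.6 -0.5] M [ 0.01  0.02 -0.01] w 85.1 j [-1.23  0.47 -0.01  1.6   0.01  1.07 -0.06]
 -0.3 -476.3 -252.9 0.0 -0.1 0.0
0 -0.3 -429.9 -271.6 68.1 -0.1 0.1
180 -0.3 -429.9 -271.6 -111.9 -0.1 -0.1
90 -0.3 -429.9 -271.6 -21.9 -0.1 -0.0
```

arm_command:
  moves: "85 0 -476 -253 50 0 0; 85 0 -476 -253 50 0 0; 85 0 -476 -253 50 0 0; 85 0 -476 -253 50 0 0; 85 0 -476 -253 50 0 0; 85 0 -476 -253 50 0 0; 85 0 -476 -253 50 0 0; 85 0 -476 -253 50 0 0"

```text
time_s: 0.82
ee_pos: [0.458, 0.3459, 0.2097]
ee_rot: [0.698, -0.11, 0.699, 0.109]
ft_force: [0.9, 0.9, -0.5]
width: 0.0848
```

```bash
python3 - <<'E'
from h import *
st(); plan([0.59,0.19,0.21],18)
E
```

```text
t 0.82 pos [0.458  0.3459 0.2097] yaw 17.8 tilt [-0.001 -0.001 -1.   ] F [ 0.9  0.9 -0.5] M [ 0.03 -0.09  0.01] w 84.8 j [-0.92  0.34  0.27  1.81 -0.1   1.01 -0.3 ]
 -0.1 -188.8 78.1 -0.2 -0.1 0.1
```

arm_command:
  moves: "85 0 -189 78 0 0 0; 85 0 -189 78 0 0 0; 85 0 -189 78 0 0 0; 85 0 -189 78 0 0 0; 85 0 -189 78 0 0 0; 85 0 -189 78 0 0 0; 85 0 -189 78 0 0 0; 85 0 -189 78 0 0 0"

```text
time_s: 1.48
ee_pos: [0.5894, 0.1902, 0.2094]
ee_rot: [0.698, -0.11, 0.699, 0.109]
ft_force: [-0.5, 0.6, -1.0]
width: 0.085
```

```bash
python3 - <<'E'
from h import *
st(); im,d,c,T=shot('wrist','w1.png'); W=cloud(d,c,T); np.savez('w1.npz',W=W,im=im,d=d,T=T)
for b in blobs(im,W): print(*b)
E
```

```text
t 1.48 pos [0.5894 0.1902 0.2094] yaw 17.8 tilt [-0.002 -0.001 -1.   ] F [-0.5  0.6 -1. ] M [-0.01  0.01 -0.07] w 85.0 j [-0.62  0.42  0.33  1.7  -0.16  1.05  0.08]
[217.8  17.5] 2278 [0.491  0.3405] 0.0113 [487.  344.7] [46.  70.4] 88.3
[409.   65.9] 1977 [0.7174 0.3584] 0.0266 [719.2 359.3] [88.4 26. ] 41.6
[261.6 168.4] 1897 [0.591  0.1929] 0.0412 [591.4 191.9] [58.  57.9] 61.3
[492.1 278.5] 4230 [ 1.5552 -0.04  ] -0.5037 [1555.3  -41.1] [  9.1 279.2] 0.0
[195.3 265.3] 1143 [0.5458 0.0348] 0.0507 [546.6  32.6] [40.  45.1] 17.9
[283.6 284.5] 1202 [0.6814 0.0243] 0.0112 [682.5  23.3] [46.6 71.5] 31.4
[142.  288.4] 77 [0.5429 0.1855] 0.2827 [542.7 184.9] [4.4 4.7] 22.5
[375.9 288.5] 77 [0.6302 0.2135] 0.2824 [630.4 213.4] [5.  5.2] 4.2
[105. 358.] 164 [ 0.4402 -0.2087] 0.0115 [ 440.2 -206. ] [31.7 22.2] 57.6
[417.3 372.1] 784 [ 1.555  -0.5775] -0.5369 [1555.4 -581.3] [158.6  10. ] 89.3
```

View pics/w1.png

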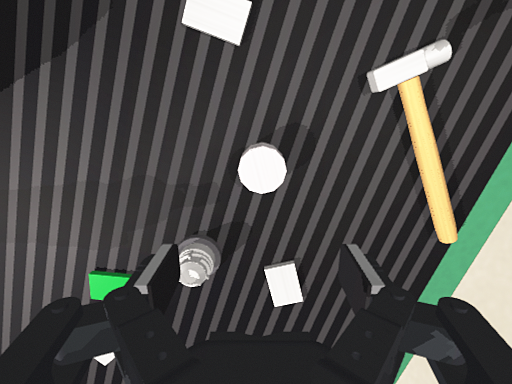

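```bash
cat >> h.py <<'E'
def rayplane(uv,c,T,z):
    K=np.array(c['mtx']);uv=np.asarray(uv,float).reshape(-1,2)
    r=np.stack([(uv[:,0]-K[0,2])/K[0,0],-(uv[:,1]-K[1,2])/K[1,1],-np.ones(len(uv))],-1)@T[:3,:3].T
    t=(z-T[2,3])/r[:,2]; return T[:3,3]+r*t[:,None]
def dodec(im,c,T,z,box):
    u0,v0,u1,v1=box
    g=cv2.resize(im[v0:v1,u0:u1].min(2),None,fx=6,fy=6,interpolation=cv2.INTER_CUBIC)
    th,m=cv2.threshold(g,0,255,cv2.THRESH_OTSU)
    th=(th+245)/2 if False else th
    cs,_=cv2.findContours(m,cv2.RETR_EXTERNAL,cv2.CHAIN_APPROX_NONE); k=max(cs,key=cv2.contourArea)[:,0,:]
    uv=(k+0.5)/6-0.5+[u0,v0]; P=rayplane(uv,c,T,z)[:,:2]
    from scipy.optimize import least_squares
    def f(p):
        D=P-p[:2]; a=np.arctan2(D[:,1],D[:,0])-p[3]
        a=(a+np.pi/12)%(np.pi/6)-np.pi/12
        return np.hypot(*D.T)*np.cos(a)-p[2]
    best=min((least_squares(f,[*P.mean(0),0.029,a0],loss='soft_l1',f_scale=0.0005) for a0 in np.radians([0,7.5,15,22.5])),key=lambda s:s.cost)
    return best.x[:2],best.x[2]*2000,np.degrees(best.x[3])%30,np.abs(best.fun).mean()*1000,th
E
python3 - <<'E'
from h import *
z=np.load('w1.npz'); im=z['im'];T=z['T'];c=eyes.calibration('wrist')
print(dodec(im,c,T,0.04,(225,130,300,205)))
cv2.imwrite('pics/w1z.png',cv2.resize(im[130:300,160:320],None,fx=3.5,fy=3.5,interpolation=cv2.INTER_CUBIC))
K=c['mtx']
W=z['W']; Q=W[240:300,160:230].reshape(-1,3); Q=Q[np.isfinite(Q).all(1)]
for lo,hi in [(0.058,0.066),(0.055,0.07)]:
    q=Q[(Q[:,2]>lo)&(Q[:,2]<hi)]; print(len(q),q.mean(0),np.median(q,0),cv2.minEnclosingCircle((q[:,:2]*1000).astype(np.float32)))
E
```

```text
(array([0.5918282 , 0.19247139]), np.float64(58.932924999048566), np.float64(1.5842110868611285), np.float64(0.1633255604203949), 153.0)
148 [0.54618267 0.03921488 0.06065624] [0.54722851 0.0414629  0.06040248] ((544.550537109375, 31.746845245361328), 17.075706481933594)
291 [0.54629058 0.03739923 0.05842103] [0.54681937 0.04075508 0.05808964] ((544.9541625976562, 30.774423599243164), 19.132909774780273)
```

View pics/w1z.png

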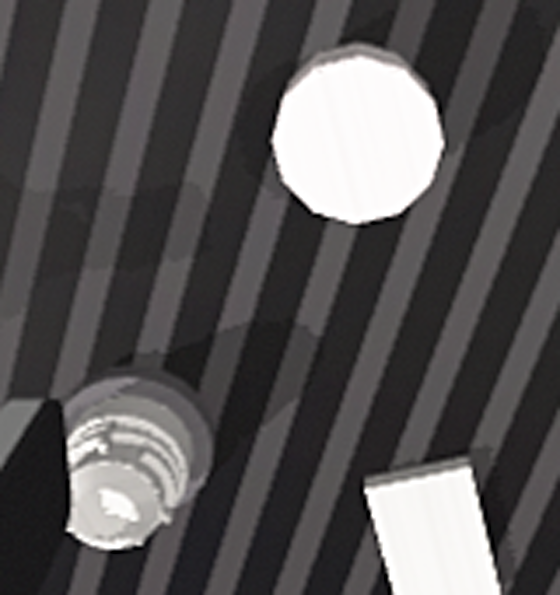

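```bash
python3 - <<'E'
from h import *
plan([0.56,0.04,0.21],-58.4)
E
```

```text
-0.4 -135.1 -74.1 76.3 -0.1 0.1
```

arm_command:
  moves: "85 0 -135 -74 76 0 0; 85 0 -135 -74 76 0 0; 85 0 -135 -74 76 0 0; 85 0 -135 -74 76 0 0; 85 0 -135 -74 76 0 0; 85 0 -135 -74 76 0 0; 85 0 -135 -74 76 0 0; 85 0 -135 -74 76 0 0"

```text
time_s: 2.2
ee_pos: [0.5594, 0.0422, 0.2097]
ee_rot: [0.665, 0.24, 0.666, -0.24]
ft_force: [-1.1, 0.7, -0.2]
width: 0.085
```

arm_command:
  moves: "85 0 0 0 19 0 0; 85 0 0 0 19 0 0; 85 0 0 0 19 0 0; 85 0 0 0 19 0 0"

```text
time_s: 2.53
ee_pos: [0.5588, 0.0446, 0.2095]
ee_rot: [0.616, 0.346, 0.618, -0.346]
ft_force: [0.2, 0.1, -0.1]
width: 0.0851
```

```bash
python3 - <<'E'
from h import *
st(); im,d,c,T=shot('wrist','w2.png'); W=cloud(d,c,T); np.savez('w2.npz',W=W,im=im,d=d,T=T)
for b in blobs(im,W): print(*b)
Q=W.reshape(-1,3); Q=Q[np.isfinite(Q).all(1)]; Q=Q[np.hypot(Q[:,0]-.546,Q[:,1]-.031)<.03]
for lo,hi in [(0.059,0.067),(0.056,0.07)]:
    q=Q[(Q[:,2]>lo)&(Q[:,2]<hi)]; print(len(q),q.mean(0),np.median(q,0),cv2.minEnclosingCircle((q[:,:2]*1000).astype(np.float32)))
cv2.imwrite('pics/w2z.png',cv2.resize(im[100:260,180:340],None,fx=3.5,fy=3.5,interpolation=cv2.INTER_CUBIC))
E
```

```text
t 2.53 pos [0.5588 0.0446 0.2095] yaw -58.6 tilt [-0.002  0.001 -1.   ] F [ 0.2  0.1 -0.1] M [ 0.05 -0.    0.02] w 85.1 j [-0.66  0.36  0.66  1.86 -0.25  1.01 -0.92]
[164.1  79.1] 2579 [0.5921 0.1918] 0.0411 [591.4 192.3] [57.9 58.4] 1.5
[23.8 88.6] 2499 [0.4892 0.343 ] 0.0112 [487.1 346.9] [51.1 70.8] 88.8
[326.6  89.6] 2330 [0.6823 0.0238] 0.0112 [683.4  22.3] [47.1 73.1] 31.4
[262.9 184.2] 1353 [0.5453 0.0321] 0.0539 [543.9  30.6] [44.4 46.9] 89.6
[413.1 225.1] 1539 [ 0.5991 -0.1879] 0.0113 [ 596.5 -191. ] [52.6 69.8] 53.9
[159.1 259.7] 74 [0.5446 0.0891] 0.2631 [543.8  90.2] [0.9 4.9] 36.0
[362.9 259. ] 66 [0.5927 0.0104] 0.2597 [592.5  10.8] [1.1 4.5] 25.0
[374.9 287.1] 88 [0.5909 0.0108] 0.2823 [591.   10.8] [4.4 5.6] 84.5
[142.  288.2] 74 [0.543  0.0889] 0.2826 [542.7  89.6] [4.7 4.9] 12.8
[334.7 312.1] 873 [ 0.4174 -0.1822] 0.0114 [ 416.6 -183.7] [47.  55.7] 61.1
182 [0.54715107 0.03286055 0.06113939] [0.54991806 0.03531368 0.06116081] ((544.3986206054688, 31.488561630249023), 16.595674514770508)
319 [0.546577   0.03290237 0.05952339] [0.54846519 0.03461075 0.05950217] ((543.7359008789062, 31.10085105895996), 18.403047561645508)
```

View pics/w2.png

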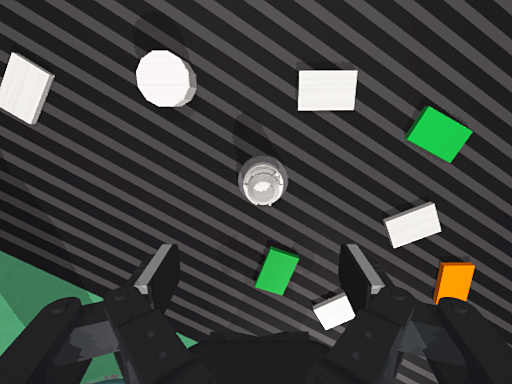

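View pics/w2z.png

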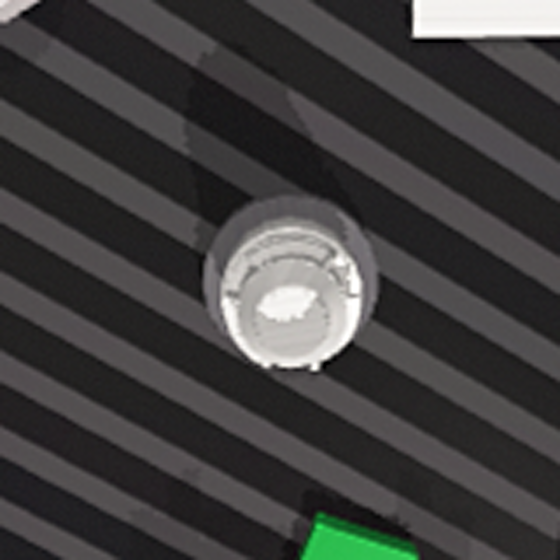

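```bash
python3 - <<'E'
from h import *
z=np.load('w2.npz'); im=z['im'];T=z['T'];c=eyes.calibration('wrist')
s=lambda u,v:[180+(u+.5)/3.5-.5,100+(v+.5)/3.5-.5]
print('tip',rayplane(s(289,315),c,T,0.062),'foot',rayplane(s(290,283),c,T,0.012), 'foot edges',rayplane([s(203,283),s(378,283)],c,T,0.012))
print('tipedges',rayplane([s(240,315),s(333,315)],c,T,0.062))
print(dodec(im,c,T,0.04,(130,40,192,112)))
g=cv2.cvtColor(im,cv2.COLOR_BGR2GRAY)[130:230,220:310]; g=cv2.resize(g,None,fx=6.5,fy=6.5,interpolation=cv2.INTER_CUBIC)
g=cv2.createCLAHE(4,(4,4)).apply(g); cv2.imwrite('pics/w2g.png',g)
E
```

```text
tip [[0.54523762 0.03244807 0.062     ]] foot [[0.54359683 0.0304407  0.012     ]] foot edges [[0.52599962 0.05920674 0.012     ]
 [0.5613894  0.00135531 0.012     ]]
tipedges [[0.53660242 0.04656162 0.062     ]
 [0.55299006 0.01977732 0.062     ]]
(array([0.59175268, 0.19173508]), np.float64(59.15435999769753), np.float64(1.4591067303461611), np.float64(0.9191389062788735), 145.0)
```

View pics/w2g.png

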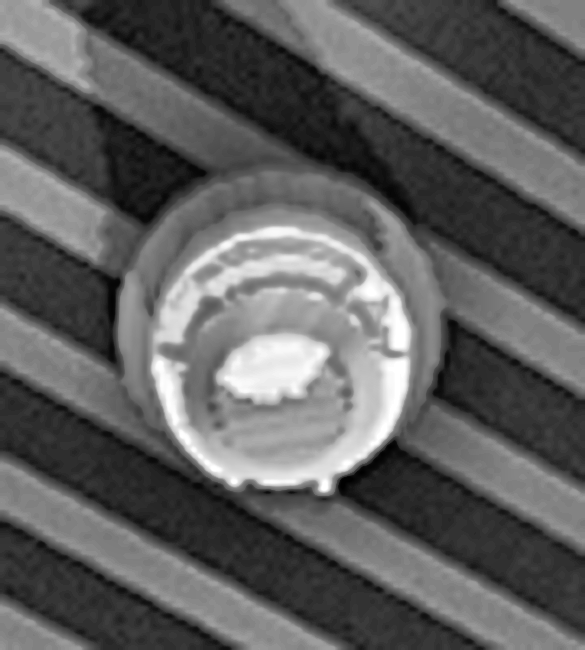

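```bash
python3 - <<'E'
from h import *
plan([0.5918,0.192,0.15],-58.4)
E
```

```text
59.6 105.5 -108.3 0.0 -0.1 0.1
```

arm_command:
  moves: "85 60 105 -108 0 0 0; 85 60 105 -108 0 0 0; 85 60 105 -108 0 0 0; 85 60 105 -108 0 0 0; 85 60 105 -108 0 0 0; 85 60 105 -108 0 0 0; 85 60 105 -108 0 0 0; 85 60 105 -108 0 0 0"

```text
time_s: 3.25
ee_pos: [0.5917, 0.1901, 0.1502]
ee_rot: [0.617, 0.345, 0.618, -0.345]
ft_force: [-0.4, 0.5, 1.0]
width: 0.0852
```

```bash
python3 - <<'E'
from h import *
st(); im,d,c,T=shot('wrist','w3.png'); W=cloud(d,c,T)
for b in blobs(im,W): print(*b)
print(dodec(im,c,T,0.04,(210,130,310,240)))
plan([0.5918,0.192,0.008],-58.4)
E
```

```text
t 3.25 pos [0.5917 0.1901 0.1502] yaw -58.4 tilt [-0.002  0.    -1.   ] F [-0.4  0.5  1. ] M [-0.08 -0.   -0.  ] w 85.2 j [-0.79  0.53  0.58  1.76 -0.34  0.96 -1.09]
[182.4  10.9] 678 [0.6911 0.3346] 0.0263 [691.8 335.3] [14.4 25.9] 37.4
[ 97.3 181.4] 2625 [0.4897 0.3448] 0.0113 [487.2 345.6] [46.6 71.4] 88.8
[257.7 179.9] 2723 [0.5928 0.1932] 0.0412 [591.6 192.6] [58.1 57.9] 61.9
[425.5 184.4] 2483 [0.6832 0.0243] 0.0113 [683.8  21.1] [46.2 76.4] 31.8
[151.  268.9] 474 [0.5766 0.2358] 0.2125 [576.5 235.8] [1.8 5.4] 32.2
[367.  269.1] 476 [0.6254 0.1561] 0.2123 [625.6 154.2] [2.4 9.2] 4.5
[338.2 286.7] 330 [0.5316 0.0467] 0.044 [529.1  43.8] [37.3  8.6] 48.9
[324.5 278.8] 65 [0.5218 0.0497] 0.0135 [520.1  48.4] [28.7  5.8] 44.4
[497.6 312.4] 865 [ 0.5992 -0.1807] 0.0112 [ 595.8 -187.2] [48.4 47.5] 55.5
[323.7 328.4] 149 [ 0.4498 -0.0038] 0.0022 [450.1  -4.8] [11.3 49.7] 1.5
[420.4 380. ] 181 [ 0.4508 -0.1787] 0.0072 [ 449.5 -179.3] [21.  49.2] 33.7
(array([0.59206225, 0.19229197]), np.float64(58.882014473074), np.float64(1.7289819982063719), np.float64(0.11876267263912219), 155.0)
 142.4 1.1 -1.5 -0.1 -0.1 0.0
```

View pics/w3.png

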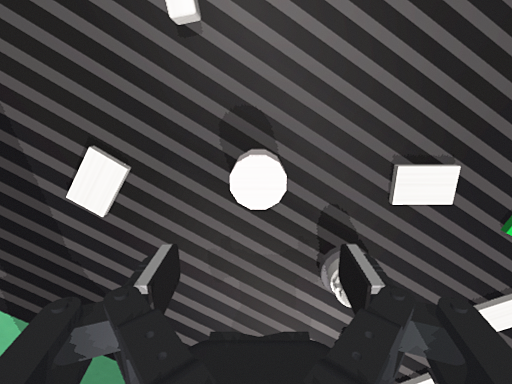

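arm_command:
  moves: "85 40 1 -2 0 0 0; 85 80 1 -2 0 0 0; 85 115 1 -2 0 0 0; 85 135 1 -2 0 0 0; 85 142 1 -2 0 0 0; 85 142 1 -2 0 0 0; 85 142 1 -2 0 0 0"
  grip_force: 60

```text
time_s: 3.88
ee_pos: [0.5927, 0.1917, 0.0098]
ee_rot: [0.617, 0.346, 0.617, -0.345]
ft_force: [0.2, -0.5, 0.9]
width: 0.0852
```

arm_command:
  moves: "50 0 0 0 0 0 0; 50 0 0 0 0 0 0; 50 0 0 0 0 0 0; 50 0 0 0 0 0 0; 50 0 0 0 0 0 0; 50 0 0 0 0 0 0; 50 0 0 0 0 0 0; 50 0 0 0 0 0 0"
  grip_force: 60

```text
time_s: 4.55
ee_pos: [0.5943, 0.192, 0.0128]
ee_rot: [0.618, 0.347, 0.616, -0.344]
ft_force: [-3.4, -0.6, 11.1]
width: 0.0535
```

```bash
python3 - <<'E'
from h import *
st(); im,d,c,T=shot('wrist','w4.png')
E
```

```text
t 4.55 pos [0.5943 0.192  0.0128] yaw -58.5 tilt [ 0.004  0.003 -1.   ] F [-3.4 -0.6 11.1] M [-0.2   0.58 -0.02] w 53.5 j [-0.71  0.72  0.47  1.81 -0.47  0.72 -1.  ]
```

View pics/w4.png

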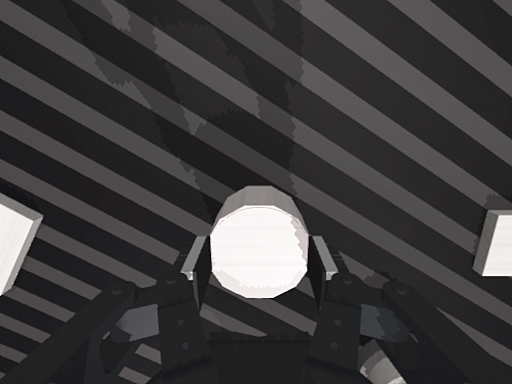

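arm_command:
  moves: "50 -2 0 0 0 0 0; 50 -4 0 0 0 0 0; 50 -4 0 0 0 0 0; 50 -4 0 0 0 0 0"

```text
time_s: 4.93
ee_pos: [0.5941, 0.1922, 0.0169]
ee_rot: [0.618, 0.347, 0.616, -0.344]
ft_force: [0.3, 0.9, -1.6]
width: 0.0528
```

```bash
python3 - <<'E'
from h import *
st(); im,d,c,T=shot('wrist','w5.png'); W=cloud(d,c,T)
for b in blobs(im,W)[:8]: print(*b)
im,d,c,T=shot('side','s5.png'); cv2.imwrite('pics/s5z.png',cv2.resize(im[110:230,160:320],None,fx=4.5,fy=4.5,interpolation=cv2.INTER_CUBIC))
E
```

```text
t 4.93 pos [0.5941 0.1922 0.0169] yaw -58.5 tilt [ 0.004  0.003 -1.   ] F [ 0.3  0.9 -1.6] M [-0.01  0.01 -0.03] w 52.8 j [-0.71  0.71  0.48  1.81 -0.47  0.73 -1.  ]
[ 15.4 241. ] 2540 [0.4961 0.3297] 0.0112 [490.5 325.7] [74.1 25.3] 16.3
[497.9 245.2] 1606 [0.6678 0.0446] 0.0113 [670.4  43.4] [46.8 25. ] 32.0
[390.9 378.1] 137 [0.5495 0.0531] 0.0314 [548.5  53.1] [ 7.8 14.6] 75.7
```

View pics/s5z.png

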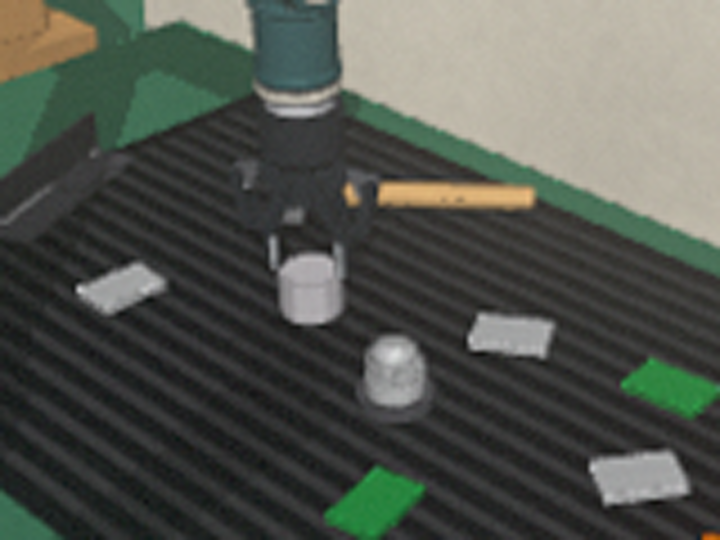

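View pics/w5.png

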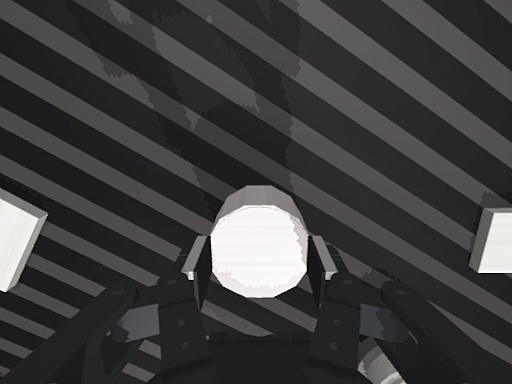

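```bash
cat >> h.py <<'E'
def headtool(im,d,c):
    T=np.array(c['T_tool_cam']);W=cloud(d,c,T)
    m=(np.abs(W[...,2])<.04)&(np.abs(W[...,1])<.04)&(W[...,0]<0.03)&(W[...,0]>-.06)
    Q=W[m&(im.min(2)>150)]; z=np.median(Q[:,0]); Q=Q[abs(Q[:,0]-z)<.004]
    return len(Q),z,Q.mean(0),cv2.minAreaRect((Q[:,1:]*1000).astype(np.float32))
E
python3 - <<'E'
from h import *
o=telemetry.get_obs()
im,d,c,T=shot('wrist'); print(headtool(im,d,c))
st(); plan([0.545,0.032,0.12],-58.5)
E
```

```text
(7413, np.float64(-0.02817418722356871), array([-0.02815028,  0.00027496, -0.0004002 ]), ((-1.8958301544189453, -0.46895408630371094), (53.3621826171875, 59.09687423706055), 89.77487182617188))
t 5.08 pos [0.5939 0.192  0.0164] yaw -58.5 tilt [ 0.003  0.003 -1.   ] F [-0.1  0.4 -2.7] M [ 0.01  0.04 -0.03] w 53.2 j [-0.71  0.71  0.47  1.81 -0.47  0.73 -1.  ]
 -104.2 -124.9 110.8 -0.0 -0.0 -0.2
```

arm_command:
  moves: "50 -40 0 0 0 0 0; 50 -75 0 0 0 0 0; 50 -104 -30 26 0 0 0; 50 -104 -62 55 0 0 0; 50 -104 -95 82 0 0 0; 50 -104 -125 111 0 0 0; 50 -104 -125 111 0 0 0; 50 -104 -125 111 0 0 0"

```text
time_s: 5.75
ee_pos: [0.5437, 0.027, 0.1201]
ee_rot: [0.616, 0.349, 0.615, -0.347]
ft_force: [-0.6, -0.4, -2.6]
width: 0.0526
```

```bash
python3 - <<'E'
from h import *
st(); im,d,c,T=shot('wrist','w6.png'); n,z,m,r=headtool(im,d,c); print(n,z,m,r)
o=telemetry.get_obs(); zt=o['ee_pos'][2]-z; print(zt)
x=dodec(im,c,T,zt,(200,195,320,310)); print(x)
print('in tool mm',q2R(o['ee_rot']).inv().apply(np.array([*x[0],zt])-o['ee_pos'])*1000)
st()
E
```

```text
t 5.75 pos [0.5437 0.027  0.1201] yaw -58.9 tilt [ 0.003  0.002 -1.   ] F [-0.6 -0.4 -2.6] M [-0.01 -0.04  0.02] w 52.6 j [-0.58  0.45  0.6   1.97 -0.34  0.82 -0.82]
7381 -0.028182578372675432 [-0.0281596   0.00033205 -0.00039598] ((-1.5418701171875, -0.32142066955566406), (58.652679443359375, 53.844791412353516), 0.5867272019386292)
0.14812214799022433
(array([0.54262341, 0.02672473]), np.float64(57.59471533724634), np.float64(1.1826277666218885), np.float64(0.5985101154243804), 146.0)
in tool mm [-28.19728467  -3.16893672   1.64825955]
t 5.8 pos [0.5446 0.0299 0.1199] yaw -58.7 tilt [ 0.003  0.003 -1.   ] F [-0.1  1.7 -2.7] M [ 0.07 -0.02  0.01] w 52.9 j [-0.59  0.45  0.6   1.97 -0.34  0.82 -0.83]
```

View pics/w6.png

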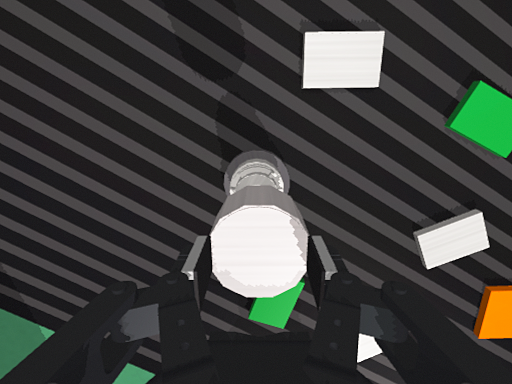

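```bash
python3 - <<'E'
from h import *
st();plan([0.5458,0.0324,0.074],-58.5)
E
```

```text
t 5.8 pos [0.5446 0.0299 0.1199] yaw -58.7 tilt [ 0.003  0.003 -1.   ] F [-0.1  1.7 -2.7] M [ 0.07 -0.02  0.01] w 52.9 j [-0.59  0.45  0.6   1.97 -0.34  0.82 -0.83]
 46.0 2.2 -1.5 -0.2 -0.0 -0.2
```

arm_command:
  moves: "50 10 2 -1.5 0 0 -0.2; 50 22 2 -1.5 0 0 -0.2; 50 34 2 -1.5 0 0 -0.2; 50 42 2 -1.5 0 0 -0.2; 50 46 2 -1.5 0 0 -0.2; 50 46 2 -1.5 0 0 -0.2; 50 46 2 -1.5 0 0 -0.2"

```text
time_s: 6.38
ee_pos: [0.5455, 0.0322, 0.0735]
ee_rot: [0.616, 0.347, 0.617, -0.347]
ft_force: [0.2, -0.7, -2.1]
width: 0.053
```

```bash
python3 - <<'E'
from h import *
st();im,d,c,T=shot('wrist','w7.png');plan([0.5458,0.0324,0.060],-58.5); 
E
```

```text
t 6.38 pos [0.5455 0.0322 0.0735] yaw -58.7 tilt [-0.001  0.001 -1.   ] F [ 0.2 -0.7 -2.1] M [ 0.02 -0.05 -0.03] w 53.0 j [-0.55  0.52  0.55  1.99 -0.4   0.74 -0.78]
 14.0 0.0 -0.2 -0.3 -0.0 -0.0
```

View pics/w7.png

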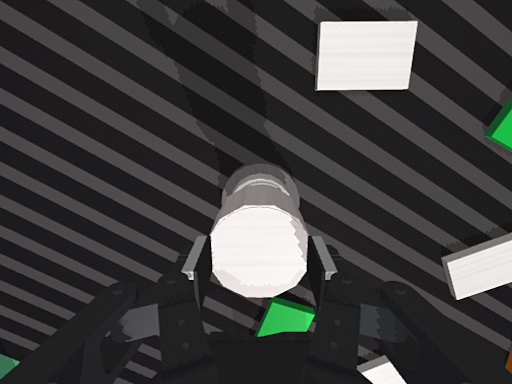

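Head is aligned over the stub, and the mouth is just above the tip. Lowering.

arm_command:
  moves: "50 4 0 0 0 0 0; 50 8 0 0 0 0 0; 50 12 0 0 0 0 0; 50 14 0 0 0 0 0; 50 14 0 0 0 0 0"

```text
time_s: 6.85
ee_pos: [0.5454, 0.0322, 0.0594]
ee_rot: [0.616, 0.347, 0.617, -0.347]
ft_force: [-0.2, -0.8, -2.8]
width: 0.054
```

```bash
python3 - <<'E'
from h import *
st()
E
```

```text
t 6.85 pos [0.5454 0.0322 0.0594] yaw -58.8 tilt [-0.001  0.001 -1.   ] F [-0.2 -0.8 -2.8] M [-0.02  0.02  0.  ] w 54.0 j [-0.54  0.55  0.54  1.99 -0.42  0.71 -0.77]
```

arm_command:
  moves: "50 1.5 0 0 0 0 0; 50 3 0 0 0 0 0; 50 4 0 0 0 0 0; 50 4 0 0 0 0 0"

```text
time_s: 7.18
ee_pos: [0.5457, 0.0322, 0.0565]
ee_rot: [0.616, 0.347, 0.617, -0.346]
ft_force: [-3.3, 0.4, 9.6]
width: 0.0531
```

```bash
python3 - <<'E'
from h import *
st()
E
```

```text
t 7.18 pos [0.5457 0.0322 0.0565] yaw -58.8 tilt [-0.     0.002 -1.   ] F [-3.3  0.4  9.6] M [ 0.    0.7  -0.04] w 53.1 j [-0.54  0.55  0.53  1.99 -0.42  0.71 -0.77]
```

arm_command:
  moves: "50 0.8 0 0 -4 0 0; 50 0.5 0 0 -8 0 0; 50 0.3 0 0 -12 0 0; 50 0.3 0 0 -12 0 0"

```text
time_s: 7.52
ee_pos: [0.547, 0.0319, 0.0572]
ee_rot: [0.65, 0.281, 0.649, -0.279]
ft_force: [-0.7, -0.9, 3.9]
width: 0.0535
```

```bash
python3 - <<'E'
from h import *
st()
E
```

```text
t 7.52 pos [0.547  0.0319 0.0572] yaw -46.7 tilt [ 0.002  0.002 -1.   ] F [-0.7 -0.9  3.9] M [-0.26 -0.08  0.05] w 53.5 j [-0.49  0.54  0.48  1.99 -0.38  0.7  -0.59]
```

arm_command:
  moves: "50 0.8 0 0 -4 0 0; 50 0.6 0 0 -8 0 0; 50 0.4 0 0 -12 0 0; 50 0.4 0 0 -12 0 0"

```text
time_s: 7.85
ee_pos: [0.5466, 0.032, 0.0567]
ee_rot: [0.675, 0.212, 0.675, -0.21]
ft_force: [-0.3, 0.4, -1.1]
width: 0.0529
```

```bash
python3 - <<'E'
from h import *
st()
E
```

```text
t 7.85 pos [0.5466 0.032  0.0567] yaw -34.7 tilt [ 0.002  0.002 -1.   ] F [-0.3  0.4 -1.1] M [ 0.04  0.06 -0.03] w 52.9 j [-0.45  0.53  0.42  1.99 -0.34  0.69 -0.42]
```

arm_command:
  moves: "50 1 0 0 -2 0 0; 50 2 0 0 -3 0 0; 50 3 0 0 -3 0 0; 50 3 0 0 -3 0 0"

```text
time_s: 8.18
ee_pos: [0.5464, 0.032, 0.0533]
ee_rot: [0.68, 0.195, 0.68, -0.193]
ft_force: [0.7, 0.5, -1.6]
width: 0.0529
```

```bash
python3 - <<'E'
from h import *
st()
E
```

```text
t 8.18 pos [0.5464 0.032  0.0533] yaw -31.8 tilt [ 0.001  0.002 -1.   ] F [ 0.7  0.5 -1.6] M [0.02 0.   0.05] w 52.9 j [-0.44  0.54  0.41  1.99 -0.33  0.68 -0.38]
```

arm_command:
  moves: "50 1.5 0 0 0 0 0; 50 3 0 0 0 0 0; 50 4.5 0 0 0 0 0; 50 5 0 0 0 0 0; 50 5 0 0 0 0 0"

```text
time_s: 8.6
ee_pos: [0.5466, 0.0323, 0.0489]
ee_rot: [0.68, 0.195, 0.68, -0.193]
ft_force: [-1.9, 0.6, 5.2]
width: 0.053
```

```bash
python3 - <<'E'
from h import *
st()
E
```

```text
t 8.6 pos [0.5466 0.0323 0.0489] yaw -31.8 tilt [ 0.001  0.003 -1.   ] F [-1.9  0.6  5.2] M [ 0.05  0.48 -0.01] w 53.0 j [-0.44  0.54  0.4   1.99 -0.34  0.67 -0.38]
```

arm_command:
  moves: "50 0.8 0 0 6 0 0; 50 1.2 0 0 12 0 0; 50 1.6 0 0 18 0 0; 50 2 0 0 24 0 0; 50 2.3 0 0 30 0 0; 50 2.6 0 0 36 0 0; 50 2.6 0 0 36 0 0"

```text
time_s: 9.18
ee_pos: [0.5473, 0.0318, 0.0468]
ee_rot: [0.587, 0.397, 0.586, -0.394]
ft_force: [-0.9, -1.7, 4.5]
width: 0.0529
```

```bash
python3 - <<'E'
from h import *
st()
E
```

```text
t 9.18 pos [0.5473 0.0318 0.0468] yaw -68.0 tilt [ 0.002  0.002 -1.   ] F [-0.9 -1.7  4.5] M [-0.47  0.19 -0.1 ] w 52.9 j [-0.56  0.58  0.56  2.   -0.48  0.7  -0.88]
```

Sinking as predicted. On clockwise.

arm_command:
  moves: "50 0.8 0 0 6 0 0; 50 1.2 0 0 12 0 0; 50 1.6 0 0 18 0 0; 50 2 0 0 24 0 0; 50 2.3 0 0 30 0 0; 50 2.3 0 0 30 0 0"

```text
time_s: 9.68
ee_pos: [0.5475, 0.0308, 0.0449]
ee_rot: [0.464, 0.535, 0.463, -0.533]
ft_force: [-1.7, -1.8, 7.3]
width: 0.0533
```

```bash
python3 - <<'E'
from h import *
st()
E
```

```text
t 9.68 pos [0.5475 0.0308 0.0449] yaw -98.1 tilt [ 0.003  0.001 -1.   ] F [-1.7 -1.8  7.3] M [-0.67  0.53 -0.08] w 53.3 j [-0.65  0.62  0.7   2.   -0.59  0.73 -1.3 ]
```

arm_command:
  moves: "50 0.9 0 0 4 0 0; 50 1.1 0 0 8 0 0; 50 1.4 0 0 12 0 0; 50 1.4 0 0 12 0 0"

```text
time_s: 10.02
ee_pos: [0.5474, 0.0299, 0.0441]
ee_rot: [0.405, 0.58, 0.405, -0.579]
ft_force: [-2.7, -1.7, 8.4]
width: 0.0533
```

arm_command:
  moves: "50 0.8 0 0 4 0 0; 50 1 0 0 8 0 0; 50 1 0 0 8 0 0; 50 1 0 0 8 0 0"

```text
time_s: 10.35
ee_pos: [0.5469, 0.0293, 0.0438]
ee_rot: [0.366, 0.605, 0.366, -0.605]
ft_force: [-5.2, -2.5, 9.9]
width: 0.0534
```

```bash
python3 - <<'E'
from h import *
st()
E
```

```text
t 10.35 pos [0.5469 0.0293 0.0438] yaw -117.7 tilt [ 0.001 -0.001 -1.   ] F [-5.2 -2.5  9.9] M [-0.59  1.06  1.3 ] w 53.4 j [-0.71  0.65  0.78  2.01 -0.67  0.76 -1.57]
```

arm_command:
  moves: "50 0.8 0 0 3 0 0; 50 0.8 0 0 5 0 0; 50 0.8 0 0 5 0 0; 50 0.8 0 0 5 0 0"

```text
time_s: 10.68
ee_pos: [0.5486, 0.0284, 0.0439]
ee_rot: [0.342, 0.621, 0.339, -0.619]
ft_force: [1.3, -2.8, 4.8]
width: 0.0525
```

```bash
python3 - <<'E'
from h import *
st();im,d,c,T=shot('wrist','w8.png'); r=headtool(im,d,c); print(r, telemetry.get_obs()['ee_pos'][2]-r[1])
E
```

```text
t 10.68 pos [0.5486 0.0284 0.0439] yaw -122.4 tilt [ 0.004 -0.002 -1.   ] F [ 1.3 -2.8  4.8] M [-0.63 -0.33  0.58] w 52.5 j [-0.72  0.66  0.8   2.01 -0.69  0.76 -1.64]
(7175, np.float64(-0.028162789072303324), array([-0.0281649 , -0.0030608 , -0.00015046]), ((-5.053062438964844, -0.9171714782714844), (54.418331146240234, 59.84404754638672), 88.78094482421875)) 0.0720567136063219
```

View pics/w8.png

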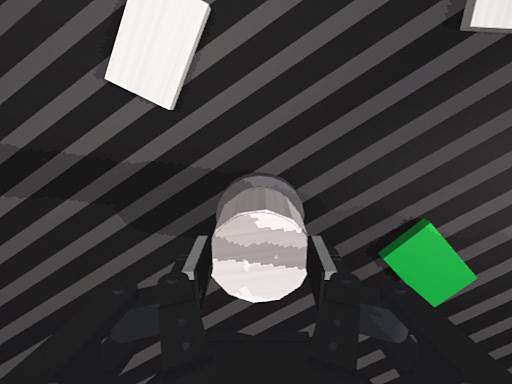

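arm_command:
  moves: "85 -1 0 0 0 0 0; 85 -1 0 0 0 0 0; 85 -1 0 0 0 0 0; 85 -1 0 0 0 0 0; 85 -1 0 0 0 0 0; 85 -1 0 0 0 0 0"

```text
time_s: 11.23
ee_pos: [0.5483, 0.0286, 0.0447]
ee_rot: [0.342, 0.62, 0.339, -0.619]
ft_force: [-0.5, 0.1, 0.2]
width: 0.0847
```

arm_command:
  moves: "85 -20 0 0 0 0 0; 85 -50 0 0 0 0 0; 85 -80 0 0 0 0 0; 85 -120 0 0 0 0 0; 85 -150 0 0 0 0 0; 85 -150 0 0 0 0 0; 85 -150 0 0 0 0 0"

```text
time_s: 11.82
ee_pos: [0.5486, 0.0293, 0.1962]
ee_rot: [0.342, 0.622, 0.34, -0.618]
ft_force: [-0.7, 0.6, -0.4]
width: 0.0853
```

```bash
python3 - <<'E'
from h import *
st();im,d,c,T=shot('wrist','w9.png'); W=cloud(d,c,T)
for b in blobs(im,W): print(*b)
print(dodec(im,c,T,0.071,(210,110,310,230)))
E
```

```text
t 11.82 pos [0.5486 0.0293 0.1962] yaw -122.4 tilt [ 0.006 -0.    -1.   ] F [-0.7  0.6 -0.4] M [-0.02  0.04  0.01] w 85.3 j [-0.9   0.45  1.02  1.92 -0.45  1.02 -1.82]
[400.8  31.2] 2677 [ 0.5966 -0.1878] 0.0113 [ 594.9 -189.3] [50.7 64.7] 55.1
[203.1  69.6] 2653 [0.6827 0.0224] 0.0112 [683.  23.] [46.5 70.9] 31.6
[455.6 159.9] 2015 [ 0.4243 -0.1876] 0.0114 [ 421.6 -189.8] [53.4 70.2] 61.3
[260.6 182.3] 2400 [0.5454 0.0305] 0.0723 [544.   31.3] [57.9 58.4] 37.9
[  9.2 201.4] 356 [0.6892 0.3304] 0.0187 [689.5 332.8] [ 8.1 25.5] 45.8
[ 96.4 295.2] 301 [0.5157 0.3416] 0.0112 [513.8 344.5] [47.2 17.7] 87.9
[141.9 288.5] 68 [0.5806 0.0633] 0.2696 [580.7  63.5] [4.1 4.8] 76.6
[375.7 288.6] 70 [ 0.5314 -0.0141] 0.2692 [531.  -13.9] [4.8 4.8] 48.9
(array([0.54431106, 0.03062575]), np.float64(58.789507739345765), np.float64(8.093558386942876), np.float64(0.3561223247613816), 146.0)
```

View pics/w9.png

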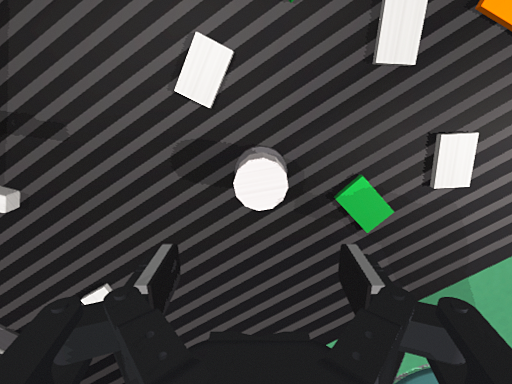

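```bash
python3 - <<'E'
from h import *
im,d,c,T=shot('wrist'); W=cloud(d,c,np.array(c['T_tool_cam']))
np.set_printoptions(precision=3,suppress=True)
for r in range(236,300,6): print(r,[ (u,W[r,u].round(3).tolist()) for u in (345,352,360,366)])
E
```

```text
236 [(345, [0.193, -0.101, 0.123]), (352, [0.191, -0.1, 0.132]), (360, [0.192, -0.101, 0.144]), (366, [0.192, -0.1, 0.153])]
242 [(345, [0.191, -0.11, 0.123]), (352, [0.191, -0.11, 0.133]), (360, [0.192, -0.11, 0.145]), (366, [0.192, -0.11, 0.154])]
248 [(345, [-0.043, 0.011, 0.042]), (352, [-0.044, 0.011, 0.046]), (360, [0.192, -0.12, 0.146]), (366, [0.192, -0.12, 0.155])]
254 [(345, [-0.045, 0.008, 0.042]), (352, [-0.049, 0.01, 0.044]), (360, [-0.05, 0.011, 0.047]), (366, [-0.042, 0.006, 0.054])]
260 [(345, [-0.045, 0.005, 0.042]), (352, [-0.054, 0.01, 0.042]), (360, [-0.055, 0.011, 0.045]), (366, [-0.055, 0.011, 0.049])]
266 [(345, [-0.048, 0.003, 0.042]), (352, [-0.056, 0.008, 0.042]), (360, [-0.06, 0.011, 0.044]), (366, [-0.06, 0.011, 0.046])]
272 [(345, [-0.046, -0.001, 0.043]), (352, [-0.057, 0.006, 0.042]), (360, [-0.064, 0.01, 0.043]), (366, [-0.064, 0.01, 0.045])]
278 [(345, [-0.048, -0.004, 0.042]), (352, [-0.058, 0.003, 0.042]), (360, [-0.065, 0.008, 0.043]), (366, [-0.068, 0.011, 0.043])]
284 [(345, [-0.05, -0.005, 0.042]), (352, [-0.058, 0.0, 0.042]), (360, [-0.066, 0.006, 0.042]), (366, [-0.072, 0.011, 0.042])]
290 [(345, [-0.05, -0.009, 0.042]), (352, [-0.059, -0.002, 0.042]), (360, [-0.068, 0.004, 0.042]), (366, [-0.073, 0.008, 0.042])]
296 [(345, [0.192, -0.203, 0.132]), (352, [-0.06, -0.005, 0.042]), (360, [-0.069, 0.002, 0.042]), (366, [-0.073, 0.005, 0.042])]
```

arm_command:
  moves: "46 0 0 0 0 0 0; 46 0 0 0 0 0 0; 46 0 0 0 0 0 0; 46 0 0 0 0 0 0; 46 0 0 0 0 0 0; 46 0 0 0 0 0 0; 46 0 0 0 0 0 0"

```text
time_s: 12.5
ee_pos: [0.547, 0.0293, 0.1939]
ee_rot: [0.342, 0.62, 0.34, -0.619]
ft_force: [0.5, -0.3, 0.3]
width: 0.0461
```

```bash
python3 - <<'E'
from h import *
st()
im,d,c,T=shot('wrist','w10.png'); W=cloud(d,c,np.array(c['T_tool_cam']))
np.set_printoptions(precision=3,suppress=True)
m=(W[...,0]<0.03)&(np.abs(W[...,2])<.06)&(W[...,1]>-.02)
Q=W[m]; print(np.nanpercentile(Q[:,0],[90,99,100]))
for r in range(225,300,8): print(r,[ (u,W[r,u].round(3).tolist()) for u in (310,318,326,334)])
cv2.imwrite('pics/w10z.png',cv2.resize(im[200:340,130:390],None,fx=3,fy=3))
E
```

```text
t 12.5 pos [0.547  0.0293 0.1939] yaw -122.4 tilt [ 0.002 -0.002 -1.   ] F [ 0.5 -0.3  0.3] M [-0.03  0.01 -0.01] w 46.1 j [-0.9   0.45  1.02  1.92 -0.45  1.02 -1.82]
[-0.069 -0.034 -0.024]
225 [(310, [0.192, -0.083, 0.072]), (318, [0.192, -0.084, 0.083]), (326, [0.192, -0.084, 0.094]), (334, [0.191, -0.083, 0.105])]
233 [(310, [0.192, -0.096, 0.073]), (318, [0.192, -0.096, 0.084]), (326, [0.192, -0.096, 0.095]), (334, [0.192, -0.096, 0.107])]
241 [(310, [-0.037, 0.011, 0.026]), (318, [0.192, -0.109, 0.085]), (326, [0.191, -0.108, 0.096]), (334, [0.192, -0.109, 0.108])]
249 [(310, [-0.045, 0.011, 0.025]), (318, [-0.045, 0.011, 0.029]), (326, [-0.037, 0.007, 0.035]), (334, [0.192, -0.121, 0.109])]
257 [(310, [-0.052, 0.011, 0.023]), (318, [-0.051, 0.01, 0.028]), (326, [-0.045, 0.007, 0.033]), (334, [0.191, -0.134, 0.11])]
265 [(310, [-0.057, 0.009, 0.023]), (318, [-0.058, 0.01, 0.026]), (326, [-0.053, 0.007, 0.031]), (334, [-0.053, 0.007, 0.035])]
273 [(310, [-0.058, 0.006, 0.023]), (318, [-0.062, 0.009, 0.025]), (326, [-0.067, 0.012, 0.027]), (334, [-0.069, 0.014, 0.03])]
281 [(310, [-0.06, 0.003, 0.023]), (318, [-0.065, 0.007, 0.025]), (326, [-0.071, 0.011, 0.026]), (334, [-0.072, 0.012, 0.029])]
289 [(310, [-0.06, -0.001, 0.023]), (318, [-0.077, 0.012, 0.022]), (326, [-0.076, 0.011, 0.025]), (334, [-0.077, 0.012, 0.028])]
297 [(310, [-0.061, -0.004, 0.023]), (318, [-0.082, 0.012, 0.021]), (326, [-0.082, 0.012, 0.024]), (334, [-0.082, 0.012, 0.027])]
```

View pics/w10z.png

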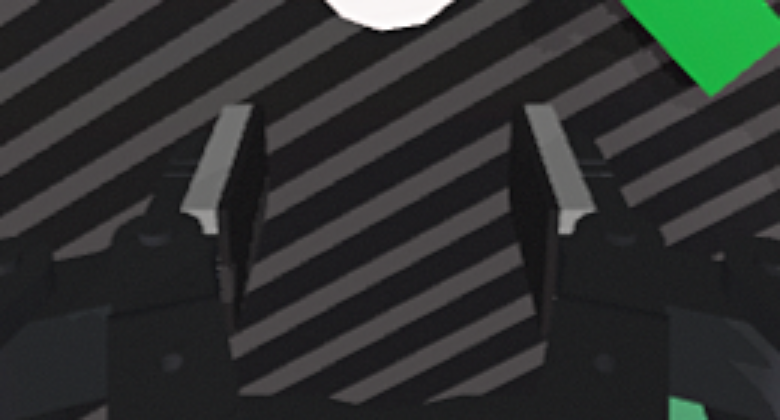

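```bash
python3 - <<'E'
from h import *
plan([0.683,0.0225,0.15],31.6)
E
```

```text
44.2 118.4 -67.1 -154.0 0.2 -0.0
```

arm_command:
  moves: "85 0 15 -8 -7 0 0; 85 0 30 -17 -14 0 0; 85 0 45 -25 -21 0 0; 85 0 60 -34 -28 0 0; 85 0 75 -42 -35 0 0; 85 0 90 -50 -42 0 0; 85 0 105 -59 -49 0 0; 85 0 118 -67 -56 0 0"

```text
time_s: 13.22
ee_pos: [0.6835, 0.0225, 0.194]
ee_rot: [0.594, 0.385, 0.592, -0.386]
ft_force: [0.4, 0.3, -0.0]
width: 0.0851
```

arm_command:
  moves: "85 0 0 0 -49 0 0; 85 0 0 0 -49 0 0; 85 0 0 0 -49 0 0; 85 0 0 0 -49 0 0; 85 0 0 0 -49 0 0; 85 0 0 0 -49 0 0; 85 0 0 0 -49 0 0"

```text
time_s: 13.8
ee_pos: [0.6835, 0.0224, 0.1939]
ee_rot: [0.7, 0.102, 0.699, -0.103]
ft_force: [0.9, 0.4, -0.1]
width: 0.0849
```

arm_command:
  moves: "85 0 0 0 -49 0 0; 85 0 0 0 -49 0 0; 85 0 0 0 -49 0 0; 85 0 0 0 -49 0 0; 85 0 0 0 -49 0 0; 85 0 0 0 -49 0 0; 85 0 0 0 -49 0 0"

```text
time_s: 14.38
ee_pos: [0.6835, 0.0223, 0.1938]
ee_rot: [0.679, -0.2, 0.678, 0.198]
ft_force: [-0.4, 0.3, 0.8]
width: 0.0849
```

```bash
python3 - <<'E'
from h import *
st()
im,d,c,T=shot('wrist','w11.png'); W=cloud(d,c,T)
for b in blobs(im,W): print(*b)
plan([0.683,0.0225,0.08],31.6)
E
```

```text
t 14.38 pos [0.6835 0.0223 0.1938] yaw 32.6 tilt [ 0.002 -0.002 -1.   ] F [-0.4  0.3  0.8] M [-0.    0.03  0.04] w 84.9 j [-0.28  0.54  0.28  1.54 -0.16  1.08  0.61]
[145.4  98.6] 3149 [0.5445 0.0316] 0.0723 [544.4  30.6] [58.2 58. ] 38.8
[258.7 166.3] 1969 [0.6816 0.0239] 0.0113 [683.3  22.6] [46.7 71.1] 31.9
[ 14.1 198.5] 1266 [ 0.432  -0.1875] 0.0114 [ 423.2 -188.6] [48.8 69.3] 61.6
[125.  254.2] 1117 [ 0.5902 -0.1851] 0.0114 [ 596.3 -188. ] [46.9 65.1] 55.3
[142.  288.4] 76 [0.6395 0.0058] 0.2667 [639.1   5.5] [4.8 4.5] 24.6
[375.8 288.4] 76 [0.7169 0.0553] 0.2667 [716.8  55.3] [4.5 5.1] 1.9
[414.8 370.9] 951 [ 1.5558 -0.3619] -0.3557 [1555.2 -365.8] [136.6   7.5] 89.9
 113.8 0.8 -0.3 1.3 0.0 0.1
```

View pics/w11.png

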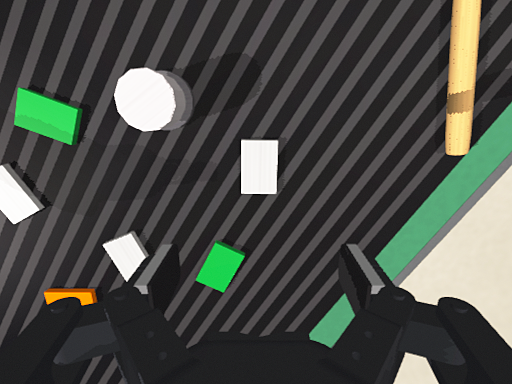

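arm_command:
  moves: "85 40 0 0 0 0 0; 85 80 1 0 1 0 0; 85 115 1 0 1 0 0; 85 145 1 0 1 0 0; 85 164 1 0 1 0 0; 85 170 1 0 1 0 0; 85 170 1 0 1 0 0; 85 170 1 0 1 0 0"

```text
time_s: 15.1
ee_pos: [0.684, 0.0225, 0.0247]
ee_rot: [0.681, -0.195, 0.679, 0.193]
ft_force: [0.2, 0.3, 1.2]
width: 0.0851
```

```bash
python3 - <<'E'
from h import *
st()
im,d,c,T=shot('wrist','w12.png'); W=cloud(d,c,T)
for b in blobs(im,W): print(*b)
plan([0.683,0.0225,0.01],31.7)
E
```

```text
t 15.1 pos [0.684  0.0225 0.0247] yaw 31.8 tilt [ 0.003 -0.002 -1.   ] F [0.2 0.3 1.2] M [ 0.    0.04 -0.03] w 85.1 j [-0.25  0.74  0.24  1.64 -0.22  0.79  0.64]
[52.4 53.8] 541 [0.5489 0.0582] 0.0468 [546.1  58.9] [ 3.7 26.3] 85.1
[ 20.9 106.5] 5310 [0.5614 0.0375] 0.0722 [562.2  36.8] [22.6 56.1] 19.0
[142.  288.4] 74 [0.6397 0.0069] 0.0978 [639.7   6.7] [4.5 4.9] 65.5
[375.8 288.4] 76 [0.7178 0.0551] 0.0978 [717.5  55.2] [5.5 3.9] 77.7
[  5.1 345.5] 106 [ 0.5645 -0.1816] 0.0113 [ 563.8 -181.2] [21.8  5.7] 75.1
 15.6 0.8 -1.5 0.1 0.2 0.2
```

View pics/w12.png

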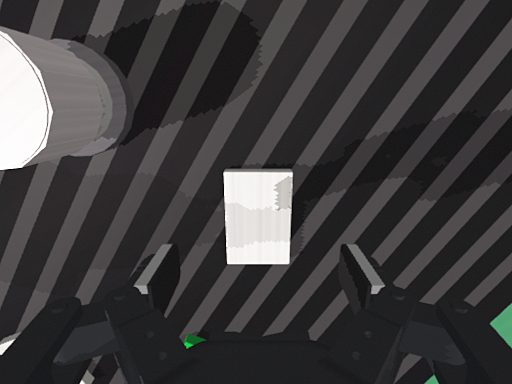

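arm_command:
  moves: "85 8 1 -1.5 0 0 0; 85 14 1 -1.5 0 0 0; 85 18 1 -1.5 0 0 0; 85 21 1 -1.5 0 0 0; 85 21 1 -1.5 0 0 0; 85 21 1 -1.5 0 0 0"

```text
time_s: 15.65
ee_pos: [0.6828, 0.0226, 0.0043]
ee_rot: [0.681, -0.195, 0.679, 0.193]
ft_force: [0.8, -0.2, 0.3]
width: 0.0849
```

```bash
python3 - <<'E'
from h import *
st()
im,d,c,T=shot('wrist','w13.png'); 
im,d,c,T=shot('side','s13.png'); cv2.imwrite('pics/s13z.png',cv2.resize(im[110:230,200:360],None,fx=4.5,fy=4.5,interpolation=cv2.INTER_CUBIC))
E
```

```text
t 15.65 pos [0.6828 0.0226 0.0043] yaw 31.8 tilt [ 0.004 -0.002 -1.   ] F [ 0.8 -0.2  0.3] M [ 0.01 -0.09  0.01] w 84.9 j [-0.24  0.77  0.23  1.64 -0.23  0.75  0.65]
```

View pics/s13z.png

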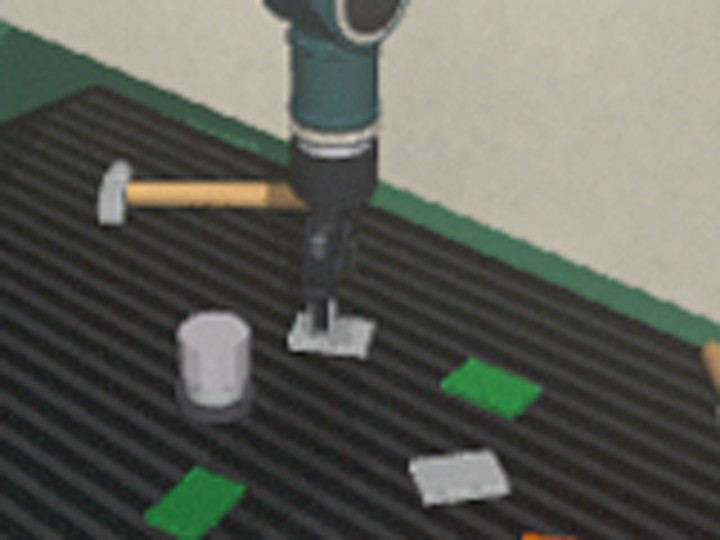

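View pics/w13.png

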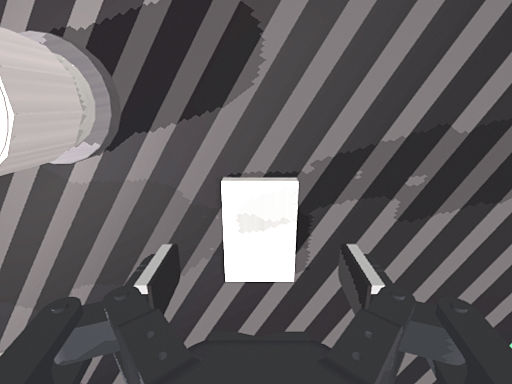

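```bash
python3 - <<'E'
from h import *
im,d,c,T=shot('side'); W=cloud(d,c,T)
im2,_,_,_=shot('side')
K=c['mtx']
def proj(P):
    p=T[:3,:3].T@(np.array(P)-T[:3,3]); return K[0,0]*p[0]/-p[2]+K[0,2], K[1,1]*-p[1]/-p[2]+K[1,2]
for s in (1,-1):
  for h in (0,.015,.03,.045,.06): print(s,h,proj([.683+s*.0445*np.cos(.555),.0225+s*.0445*np.sin(.555),h]))
z=cv2.resize(im[150:200,240:300],None,fx=12,fy=12,interpolation=cv2.INTER_CUBIC); cv2.imwrite('pics/s14.png',z)
E
```

```text
1 0 (np.float64(275.0318434688231), np.float64(179.37349440026512))
1 0.015 (np.float64(275.0945158148644), np.float64(176.3170261870152))
1 0.03 (np.float64(275.1578878810386), np.float64(173.22643331624752))
1 0.045 (np.float64(275.2219714514135), np.float64(170.1011410906553))
1 0.06 (np.float64(275.28677857615975), np.float64(166.94056183535434))
-1 0 (np.float64(271.0007286925148), np.float64(191.0996370530344))
-1 0.015 (np.float64(271.04305664239723), np.float64(187.95727563512347))
-1 0.03 (np.float64(271.085881166026), np.float64(184.77804935165165))
-1 0.045 (np.float64(271.1292110533535), np.float64(181.56130565018296))
-1 0.06 (np.float64(271.1730553030202), np.float64(178.30637648558485))
```

View pics/s14.png

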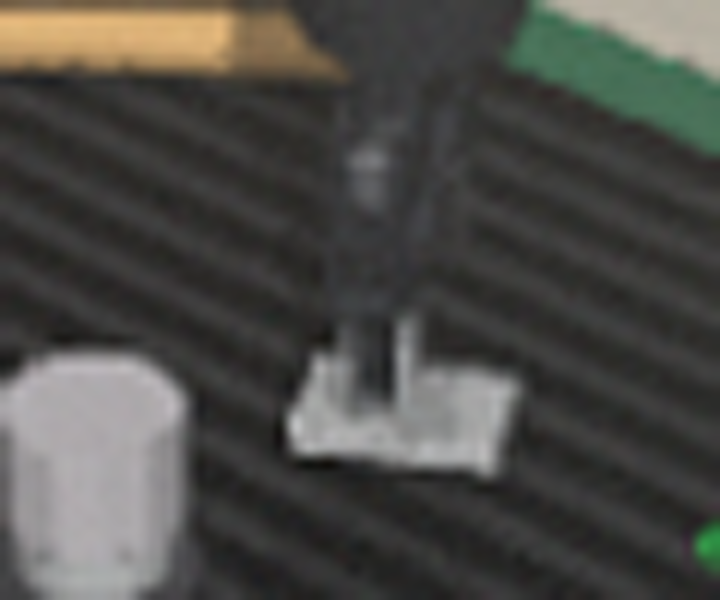

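arm_command:
  moves: "85 8 0 0 0 0 0; 85 14 0 0 0 0 0; 85 19 0 0 0 0 0; 85 22 0 0 0 0 0; 85 22 0 0 0 0 0; 85 22 0 0 0 0 0"

```text
time_s: 16.35
ee_pos: [0.683, 0.0225, -0.0177]
ee_rot: [0.681, -0.195, 0.679, 0.193]
ft_force: [-0.3, 0.1, -0.4]
width: 0.0851
```

```bash
python3 - <<'E'
from h import *
st()
im,d,c,T=shot('wrist','w15.png'); 
im,d,c,T=shot('side','s15.png'); cv2.imwrite('pics/s15z.png',cv2.resize(im[150:200,240:300],None,fx=12,fy=12,interpolation=cv2.INTER_CUBIC))
E
```

```text
t 16.35 pos [ 0.683   0.0225 -0.0177] yaw 31.8 tilt [ 0.004 -0.002 -1.   ] F [-0.3  0.1 -0.4] M [ 0.   -0.01 -0.03] w 85.1 j [-0.24  0.8   0.22  1.64 -0.24  0.72  0.65]
```

View pics/s15z.png

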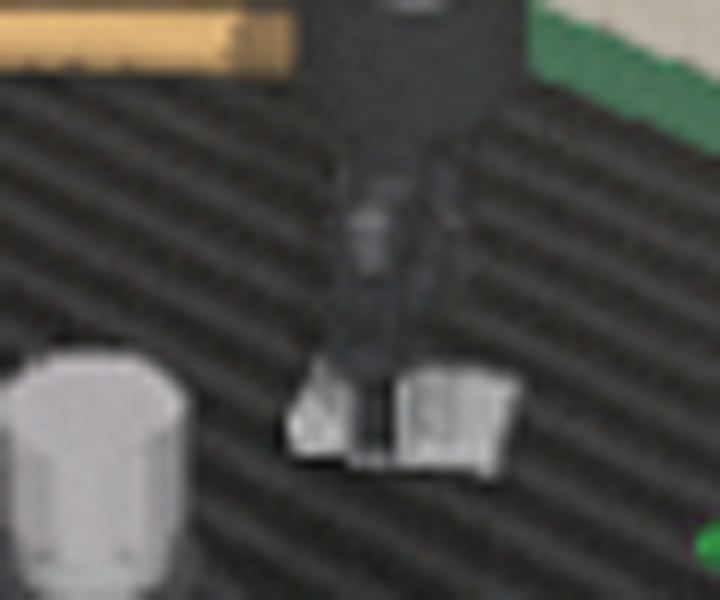

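View pics/w15.png

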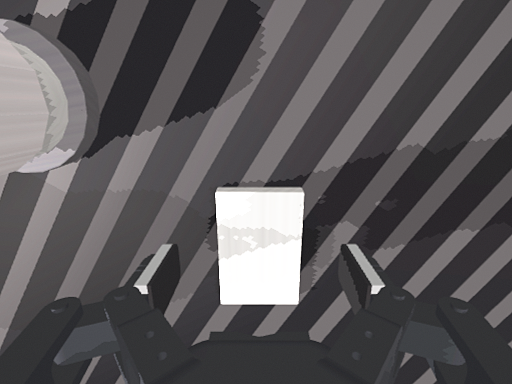

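arm_command:
  moves: "85 2 0 0 0 0 0; 45 2 0 0 0 0 0; 35 2 0 0 0 0 0; 35 2 0 0 0 0 0; 35 2 0 0 0 0 0; 35 2 0 0 0 0 0; 35 2 0 0 0 0 0; 35 2 0 0 0 0 0"
  grip_force: 60

```text
time_s: 17.12
ee_pos: [0.6839, 0.0225, -0.0185]
ee_rot: [0.682, -0.195, 0.678, 0.193]
ft_force: [-1.8, 0.1, 5.6]
width: 0.0434
```

```bash
python3 - <<'E'
from h import *
st()
im,d,c,T=shot('wrist','w16.png'); 
E
```

```text
t 17.12 pos [ 0.6839  0.0225 -0.0185] yaw 31.8 tilt [ 0.006 -0.002 -1.   ] F [-1.8  0.1  5.6] M [-0.08  0.25 -0.  ] w 43.4 j [-0.24  0.8   0.22  1.64 -0.24  0.72  0.65]
```

View pics/w16.png

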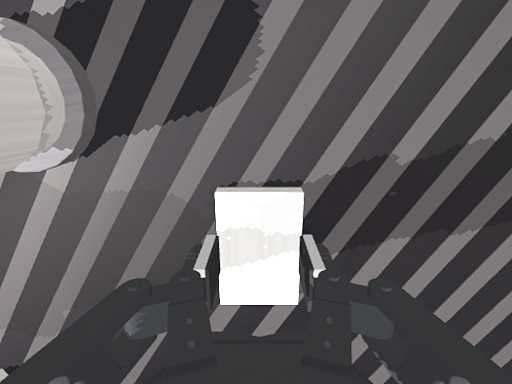

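arm_command:
  moves: "35 -5 0 0 0 0 0; 35 -20 0 0 0 0 0; 35 -50 0 0 0 0 0; 35 -85 0 0 0 0 0; 35 -120 0 0 0 0 0; 35 -150 0 0 0 0 0; 35 -150 0 0 0 0 0; 35 -150 0 0 0 0 0"
  grip_force: 80

```text
time_s: 17.83
ee_pos: [0.684, 0.0228, 0.1343]
ee_rot: [0.683, -0.195, 0.677, 0.192]
ft_force: [0.7, 0.6, -3.6]
width: 0.0431
```

```bash
cat >> h.py <<'E'
def platetool(im,d,c):
    W=cloud(d,c,np.array(c['T_tool_cam']))
    m=(np.abs(W[...,2])<.05)&(np.abs(W[...,1])<.06)&(W[...,0]<0.03)&(W[...,0]>-.06)&(im.min(2)>120)
    Q=W[m]; z=np.median(Q[:,0]); Q=Q[abs(Q[:,0]-z)<.005]
    A=np.c_[Q[:,1:],np.ones(len(Q))]; k=np.linalg.lstsq(A,Q[:,0],rcond=None)[0]
    r=cv2.minAreaRect((Q[:,1:]*1000).astype(np.float32))
    return len(Q),'x_top',round(z*1000,1),'slopes y,z',k[:2].round(3),'rect yz',np.round(r[0],1),np.round(r[1],1),round(r[2],1)
E
python3 - <<'E'
from h import *
st()
im,d,c,T=shot('wrist','w17.png'); print(platetool(im,d,c))
E
```

```text
t 17.83 pos [0.684  0.0228 0.1343] yaw 31.8 tilt [ 0.01  -0.001 -1.   ] F [ 0.7  0.6 -3.6] M [-0.   -0.   -0.01] w 43.1 j [-0.27  0.6   0.27  1.6  -0.19  0.96  0.62]
(9240, 'x_top', np.float64(-29.4), 'slopes y,z', array([-0.003,  0.003]), 'rect yz', array([0.4, 0.3]), array([46.9, 71.2]), 89.9)
```

View pics/w17.png

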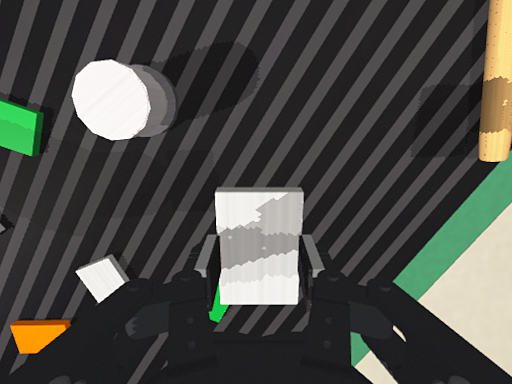

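```bash
python3 - <<'E'
from h import *
plan([0.5445,0.031,0.085],60); plan([0.5445,0.031,0.134],60)
E
```

```text
46.1 79.8 -113.2 -28.2 0.2 0.3
 -2.9 79.6 -113.0 -28.2 0.2 0.3
```

arm_command:
  moves: "35 -3 20 -28 -7 0 0; 35 -3 40 -56 -14 0 0; 35 -3 60 -84 -21 0 0; 35 -3 80 -113 -28 0.2 0.3; 35 -3 80 -113 -28 0.2 0.3; 35 20 80 -113 -28 0.2 0.3; 35 46 80 -113 -28 0.2 0.3; 35 46 80 -113 -28 0.2 0.3"

```text
time_s: 18.55
ee_pos: [0.5396, 0.0309, 0.0798]
ee_rot: [0.609, -0.351, 0.617, 0.354]
ft_force: [-1.2, -0.5, -2.8]
width: 0.0432
```

```bash
python3 - <<'E'
from h import *
st()
im,d,c,T=shot('wrist','w18.png'); print(platetool(im,d,c)); plan([0.5445,0.031,0.053],60)
E
```

```text
t 18.55 pos [0.5396 0.0309 0.0798] yaw 59.8 tilt [-0.011 -0.002 -1.   ] F [-1.2 -0.5 -2.8] M [ 0.02  0.11 -0.02] w 43.2 j [-0.24  0.47  0.15  1.97 -0.1   0.72  1.01]
(9494, 'x_top', np.float64(-29.5), 'slopes y,z', array([0.   , 0.003]), 'rect yz', array([0.7, 0.9]), array([70.8, 57.8]), 0.2)
 28.7 -3.1 2.0 -0.2 -0.3 -0.4
```

View pics/w18.png

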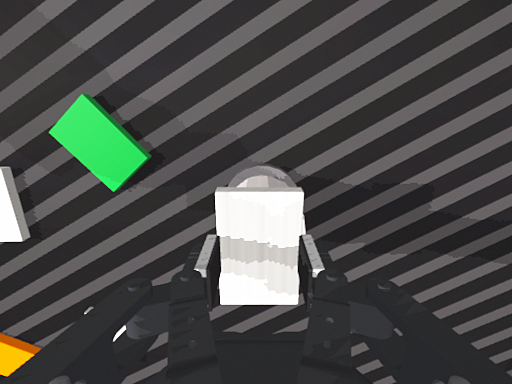

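arm_command:
  moves: "35 5 -3 2 0 -0.3 -0.4; 35 12 -3 2 0 -0.3 -0.4; 35 18 -3 2 0 -0.3 -0.4; 35 22 -3 2 0 -0.3 -0.4; 35 23 -3 2 0 -0.3 -0.4; 35 23 -3 2 0 -0.3 -0.4"

```text
time_s: 19.1
ee_pos: [0.5444, 0.0311, 0.0585]
ee_rot: [0.613, -0.353, 0.613, 0.352]
ft_force: [-0.4, -0.1, -1.9]
width: 0.0432
```

```bash
python3 - <<'E'
from h import *
st()
plan([0.5445,0.031,0.052],60)
E
```

```text
t 19.1 pos [0.5444 0.0311 0.0585] yaw 59.8 tilt [-0.    -0.001 -1.   ] F [-0.4 -0.1 -1.9] M [-0.02 -0.   -0.02] w 43.2 j [-0.23  0.5   0.14  1.98 -0.11  0.67  1.02]
 6.5 -0.1 0.0 -0.2 -0.0 -0.0
```

arm_command:
  moves: "35 2 0 0 0 0 0; 35 4 0 0 0 0 0; 35 5.5 0 0 0 0 0; 35 6 0 0 0 0 0; 35 6 0 0 0 0 0"

```text
time_s: 19.52
ee_pos: [0.5445, 0.0311, 0.0528]
ee_rot: [0.613, -0.353, 0.613, 0.352]
ft_force: [-0.4, 0.6, -0.1]
width: 0.0431
```

```bash
python3 - <<'E'
from h import *
st()
E
```

```text
t 19.52 pos [0.5445 0.0311 0.0528] yaw 59.8 tilt [-0.    -0.001 -1.   ] F [-0.4  0.6 -0.1] M [ 0.09  0.01 -0.03] w 43.1 j [-0.23  0.51  0.14  1.98 -0.11  0.66  1.02]
```

arm_command:
  moves: "35 0.5 0 0 0 0 0; 55 0.5 0 0 0 0 0; 70 0.5 0 0 0 0 0; 70 0.5 0 0 0 0 0; 70 -5 0 0 0 0 0; 70 -25 0 0 0 0 0; 75 -60 0 0 0 0 0; 85 -100 0 0 0 0 0"

```text
time_s: 20.18
ee_pos: [0.543, 0.0309, 0.1526]
ee_rot: [0.611, -0.352, 0.615, 0.353]
ft_force: [1.0, -0.1, -0.4]
width: 0.0846
```

arm_command:
  moves: "85 -40 0 0 0 0 0; 85 -40 0 0 0 0 0; 85 -40 0 0 0 0 0; 85 -40 0 0 0 0 0"

```text
time_s: 20.52
ee_pos: [0.5429, 0.0311, 0.1928]
ee_rot: [0.612, -0.352, 0.614, 0.353]
ft_force: [-0.2, 0.4, -0.7]
width: 0.085
```

```bash
python3 - <<'E'
from h import *
st()
im,d,c,T=shot('wrist','w19.png'); W=cloud(d,c,T)
for b in blobs(im,W): print(*b)
E
```

```text
t 20.52 pos [0.5429 0.0311 0.1928] yaw 59.8 tilt [-0.004 -0.001 -1.   ] F [-0.2  0.4 -0.7] M [ 0.03  0.04 -0.02] w 85.0 j [-0.26  0.31  0.17  1.89 -0.06  0.95  0.98]
[485.3   8.6] 727 [0.5122 0.3329] 0.011 [516.1 333.9] [45.4 23.2] 57.3
[259.9 182.4] 3264 [0.5423 0.0321] 0.0821 [543.   29.9] [49.1 69.9] 59.6
[ 66.8 172.7] 2047 [ 0.4224 -0.1859] 0.0113 [ 423.1 -187.5] [47.3 70.1] 61.6
[146.5 265.9] 735 [ 0.51   -0.0043] 0.2463 [509.2  -7.5] [13.3  2.4] 76.7
[367.  269.2] 504 [0.5573 0.0772] 0.2548 [558.8  78.4] [9.2 2.8] 32.6
[504.6 329.6] 340 [1.5563 0.437 ] -0.4291 [1556.6  439.5] [55.6 11.1] 88.6
[415.2 371.7] 903 [1.5565 0.0808] -0.4046 [1556.7   76.3] [ 10.4 140.3] 0.3
```

View pics/w19.png

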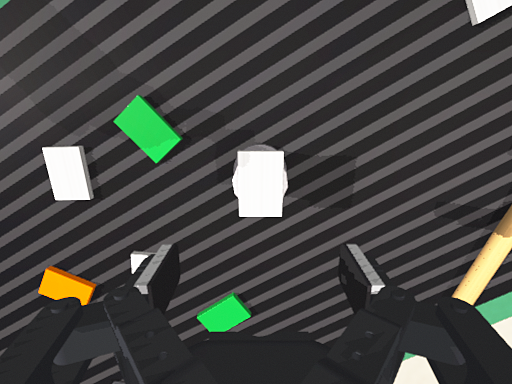

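```bash
python3 - <<'E'
from h import *
plan([0.4225,-0.188,0.15],61.3)
E
```

```text
42.9 -6.8 -249.3 -1.5 -0.2 -0.2
```

arm_command:
  moves: "85 0 -7 -249 -1.5 0 0; 85 0 -7 -249 -1.5 0 0; 85 0 -7 -249 -1.5 0 0; 85 0 -7 -249 -1.5 0 0; 85 0 -7 -249 -1.5 0 0; 85 20 -7 -249 -1.5 0 0; 85 43 -7 -249 -1.5 0 0; 85 43 -7 -249 -1.5 0 0"

```text
time_s: 21.23
ee_pos: [0.4178, -0.1888, 0.1457]
ee_rot: [0.605, -0.356, 0.614, 0.362]
ft_force: [-0.1, 0.5, -1.2]
width: 0.085
```

```bash
cat >> h.py <<'E'
def plates(im,c,T,z=0.01):
    "fit rectangles of white top faces on plane z; returns centre, size, short axis angle"
    g=im.min(2).astype(int);s=im.max(2).astype(int)-g
    m=((g>150)&(s<40)).astype(np.uint8)
    m=cv2.resize(m*255,None,fx=4,fy=4,interpolation=cv2.INTER_CUBIC); m=(m>127).astype(np.uint8)
    cs,_=cv2.findContours(m,cv2.RETR_EXTERNAL,cv2.CHAIN_APPROX_NONE)
    for k in cs:
        if cv2.contourArea(k)<5000: continue
        uv=(k[:,0,:]+.5)/4-.5
        P=rayplane(uv,c,T,z)[:,:2]*1000; r=cv2.minAreaRect(P.astype(np.float32))
        (w,h),a=r[1],r[2]; a=a if w<h else a-90
        print('px',uv.mean(0).round(),'c',np.round(r[0],1),'size',np.round(sorted((w,h)),1),'short',round(a,1))
E
python3 - <<'E'
from h import *
st()
im,d,c,T=shot('wrist','w20.png'); W=cloud(d,c,T)
for b in blobs(im,W): print(*b)
plates(im,c,T)
E
```

```text
t 21.23 pos [ 0.4178 -0.1888  0.1457] yaw 61.0 tilt [-0.015  0.    -1.   ] F [-0.1  0.5 -1.2] M [ 0.08  0.03 -0.04] w 85.0 j [ 0.08  0.24  0.3   2.12 -0.09  0.81  1.51]
[262.9 181.6] 2556 [ 0.4214 -0.1872] 0.0112 [ 422.8 -188. ] [46.  69.9] 61.1
[488.1 187.5] 2890 [0.5266 0.0131] 0.0415 [529.4  16.8] [21.5 55.9] 41.2
[151.1 268.6] 551 [ 0.3865 -0.2242] 0.2083 [ 386.4 -226.2] [9.4 2.9] 87.5
[366.7 268.7] 560 [ 0.432  -0.1425] 0.2073 [ 433.7 -141.3] [10.3  3.1] 34.4
[325.2 298.2] 1753 [ 0.5959 -0.1918] 0.011 [ 599.1 -188.5] [50.5 71.3] 55.9
px [325. 298.] c [ 596.6 -189.3] size [50.4 76.4] short 55.1
px [366. 268.] c [ 580.3 -126.9] size [19.8 81.9] short 89.5
px [151. 269.] c [ 451.1 -362.6] size [20.  82.3] short 32.9
px [491. 190.] c [559.6  27.7] size [53.7 93.5] short 75.8
px [263. 182.] c [ 423.  -187.6] size [47.7 70.8] short 61.1
```

View pics/w20.png

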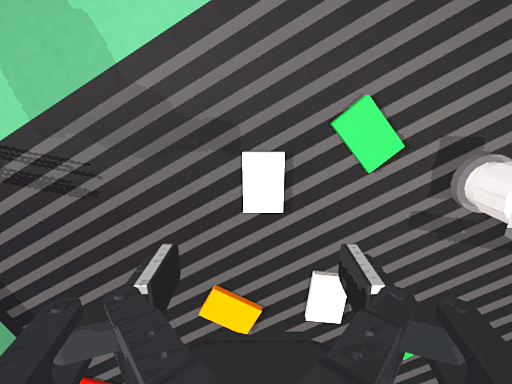

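```bash
python3 - <<'E'
from h import *
plan([0.423,-0.1878,-0.0195],61.1)
E
```

```text
166.8 -4.7 2.2 0.1 -0.3 -0.7
```

arm_command:
  moves: "85 40 -5 2 0 -0.3 -0.7; 85 80 -5 2 0 -0.3 -0.7; 85 110 -5 2 0 -0.3 -0.7; 85 135 -5 2 0 -0.3 -0.7; 85 150 -5 2 0 -0.3 -0.7; 85 157 -5 2 0 -0.3 -0.7; 85 157 -5 2 0 -0.3 -0.7; 85 157 -5 2 0 -0.3 -0.7"

```text
time_s: 21.95
ee_pos: [0.4243, -0.1875, -0.0093]
ee_rot: [0.609, -0.361, 0.608, 0.36]
ft_force: [-0.0, -0.2, -0.7]
width: 0.0851
```

```bash
python3 - <<'E'
from h import *
st(); plan([0.423,-0.1878,-0.0195],61.1)
E
```

```text
t 21.95 pos [ 0.4243 -0.1875 -0.0093] yaw 61.2 tilt [ 0.001 -0.001 -1.   ] F [-0.  -0.2 -0.7] M [-0.02 -0.03  0.01] w 85.1 j [ 0.18  0.54  0.2   2.19 -0.24  0.44  1.64]
 10.2 1.0 -0.9 0.1 -0.0 0.1
```

arm_command:
  moves: "85 6 1 -1 0 0 0; 85 10 1 -1 0 0 0; 85 10 1 -1 0 0 0; 45 10 1 -1 0 0 0; 35 10 1 -1 0 0 0; 35 10 1 -1 0 0 0; 35 10 1 -1 0 0 0; 35 10 1 -1 0 0 0"

```text
time_s: 22.62
ee_pos: [0.4231, -0.1879, -0.0184]
ee_rot: [0.609, -0.36, 0.608, 0.36]
ft_force: [-2.4, 1.2, 9.9]
width: 0.0426
```

arm_command:
  moves: "35 0 0 0 0 0 0; 35 0 0 0 0 0 0; 35 -15 0 0 0 0 0; 35 -40 0 0 0 0 0; 35 -80 0 0 0 0 0; 35 -120 0 0 0 0 0; 35 -150 0 0 0 0 0; 35 -150 0 0 0 0 0"

```text
time_s: 23.28
ee_pos: [0.4265, -0.1893, 0.1369]
ee_rot: [0.612, -0.363, 0.606, 0.357]
ft_force: [1.0, -0.3, -2.7]
width: 0.0429
```

```bash
python3 - <<'E'
from h import *
st()
im,d,c,T=shot('wrist','w21.png'); print(platetool(im,d,c)); plan([0.544,0.0308,0.13],60)
E
```

```text
t 23.28 pos [ 0.4265 -0.1893  0.1369] yaw 61.2 tilt [ 0.012 -0.003 -1.   ] F [ 1.  -0.3 -2.7] M [-0.03 -0.09  0.02] w 42.9 j [ 0.07  0.26  0.31  2.13 -0.12  0.76  1.53]
(9451, 'x_top', np.float64(-29.5), 'slopes y,z', array([0.002, 0.001]), 'rect yz', array([0. , 0.9]), array([57.9, 70.8]), 89.8)
 4.8 1.2 249.4 1.2 0.1 0.4
```

View pics/w21.png

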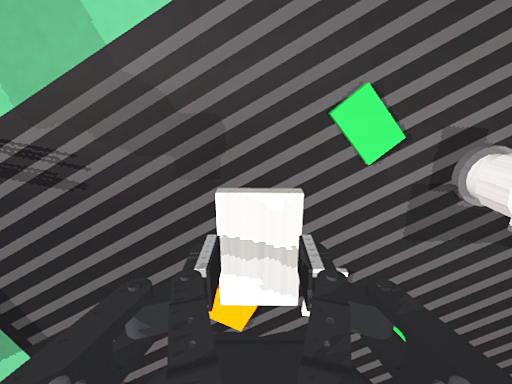

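arm_command:
  moves: "35 5 0 40 0 0 0; 35 5 0 80 0 0 0; 35 5 0 120 0.5 0 0; 35 5 0 160 1 0 0; 35 5 1 200 1 0 0; 35 5 1 235 1 0 0; 35 5 1 249 1 0 0; 35 5 1 249 1 0 0"

```text
time_s: 24.0
ee_pos: [0.544, 0.0351, 0.1273]
ee_rot: [0.612, -0.358, 0.609, 0.356]
ft_force: [0.3, -0.3, -2.4]
width: 0.0429
```

```bash
python3 - <<'E'
from h import *
st(); plan([0.5445,0.031,0.067],60)
E
```

```text
t 24.0 pos [0.544  0.0351 0.1273] yaw 60.6 tilt [ 0.005 -0.001 -1.   ] F [ 0.3 -0.3 -2.4] M [-0.   -0.    0.03] w 42.9 j [-0.3   0.39  0.21  1.95 -0.11  0.81  1.03]
 60.3 -2.1 -3.4 0.6 0.1 0.3
```

arm_command:
  moves: "35 15 -2 -3.4 0.6 0.1 0.3; 35 30 -2 -3.4 0.6 0.1 0.3; 35 44 -2 -3.4 0.6 0.1 0.3; 35 54 -2 -3.4 0.6 0.1 0.3; 35 59 -2 -3.4 0.6 0.1 0.3; 35 60 -2 -3.4 0.6 0.1 0.3; 35 60 -2 -3.4 0.6 0.1 0.3"

```text
time_s: 24.58
ee_pos: [0.544, 0.0306, 0.0669]
ee_rot: [0.612, -0.353, 0.613, 0.354]
ft_force: [0.2, 0.2, -3.2]
width: 0.043
```

```bash
python3 - <<'E'
from h import *
st(); im,d,c,T=shot('wrist','w22.png'); print(platetool(im,d,c)); plan([0.5445,0.031,0.0625],60)
E
```

```text
t 24.58 pos [0.544  0.0306 0.0669] yaw 60.0 tilt [-0.001  0.    -1.   ] F [ 0.2  0.2 -3.2] M [-0.07 -0.01  0.03] w 43.0 j [-0.27  0.49  0.19  1.98 -0.14  0.69  1.06]
(9462, 'x_top', np.float64(-29.4), 'slopes y,z', array([0.002, 0.001]), 'rect yz', array([0.1, 0.8]), array([71.1, 58. ]), 0.5)
 5.0 0.1 0.2 0.0 0.0 -0.0
```

View pics/w22.png

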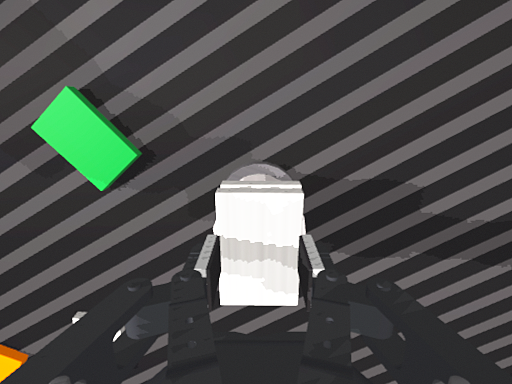

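Plate 2 is aligned over plate 1. Lowering and releasing.

arm_command:
  moves: "35 2 0 0.3 0 0 0; 35 3.5 0 0.3 0 0 0; 35 4.8 0 0.3 0 0 0; 35 4.8 0 0.3 0 0 0; 35 4.8 0 0.3 0 0 0"

```text
time_s: 25.05
ee_pos: [0.5448, 0.0311, 0.0629]
ee_rot: [0.613, -0.353, 0.612, 0.354]
ft_force: [-0.5, 0.3, -2.1]
width: 0.0428
```

```bash
python3 - <<'E'
from h import *
st()
E
```

```text
t 25.05 pos [0.5448 0.0311 0.0629] yaw 60.0 tilt [ 0.     0.001 -1.   ] F [-0.5  0.3 -2.1] M [-0.01 -0.01 -0.02] w 42.8 j [-0.27  0.5   0.19  1.98 -0.15  0.68  1.06]
```

arm_command:
  moves: "35 1 0 0 0 0 0; 35 1 0 0 0 0 0; 35 1 0 0 0 0 0"

```text
time_s: 25.3
ee_pos: [0.545, 0.0311, 0.0627]
ee_rot: [0.613, -0.353, 0.612, 0.354]
ft_force: [-2.5, -0.8, 5.2]
width: 0.0429
```

arm_command:
  moves: "55 0 0 0 0 0 0; 70 0 0 0 0 0 0; 70 0 0 0 0 0 0; 70 -5 0 0 0 0 0; 70 -25 0 0 0 0 0; 75 -60 0 0 0 0 0; 85 -90 0 0 0 0 0; 85 -90 0 0 0 0 0"

```text
time_s: 25.97
ee_pos: [0.5491, 0.0312, 0.1588]
ee_rot: [0.616, -0.355, 0.608, 0.352]
ft_force: [1.2, 0.2, 1.2]
width: 0.085
```

arm_command:
  moves: "85 -40 0 0 0 0 0; 85 -40 0 0 0 0 0; 85 -40 0 0 0 0 0"

```text
time_s: 26.22
ee_pos: [0.5506, 0.0312, 0.2016]
ee_rot: [0.618, -0.355, 0.606, 0.351]
ft_force: [0.0, 0.5, -0.3]
width: 0.0847
```

```bash
python3 - <<'E'
from h import *
st()
im,d,c,T=shot('wrist','w23.png'); W=cloud(d,c,T)
for b in blobs(im,W)[:6]: print(*b)
plates(im,c,T,0.091); plan([0.597,-0.189,0.15],55)
E
```

```text
t 26.22 pos [0.5506 0.0312 0.2016] yaw 60.0 tilt [ 0.017  0.004 -1.   ] F [ 0.   0.5 -0.3] M [ 0.02  0.01 -0.03] w 84.7 j [-0.31  0.3   0.23  1.88 -0.09  0.95  1.01]
[473.    6.1] 418 [0.5147 0.3297] 0.0109 [518.8 332.9] [38.9 17.3] 57.6
[508.1 144.5] 102 [0.6904 0.3268] 0.0082 [688.9 328.5] [ 5.3 21.8] 50.6
[254.5 174. ] 3464 [0.5433 0.0317] 0.0921 [544.9  30.7] [46.  70.8] 59.9
[144.5 260.9] 1142 [ 0.5778 -0.1833] 0.0125 [ 591.6 -185.4] [45.8 55.2] 54.4
[366.9 269. ] 533 [0.5634 0.0771] 0.2643 [564.8  78.1] [9.  2.7] 33.7
[500.6 319.2] 822 [1.5563 0.4583] -0.4234 [1557.2  457.7] [85.4 11.2] 89.8
px [415. 371.] c [882.7  89. ] size [56.7 61.3] short -30.9
px [501. 320.] c [866.4 196.3] size [38.1 81.1] short 76.3
px [366. 268.] c [702.9  89.8] size [18.6 77.3] short 87.8
px [146. 263.] c [ 565.9 -132. ] size [43.4 75.8] short 32.2
px [255. 174.] c [542.5  31.8] size [56.  76.1] short 59.7
px [476.   5.] c [510.4 272.4] size [13.9 35.2] short -29.8
 49.7 -151.0 -167.3 5.0 0.6 0.6
```

View pics/w23.png

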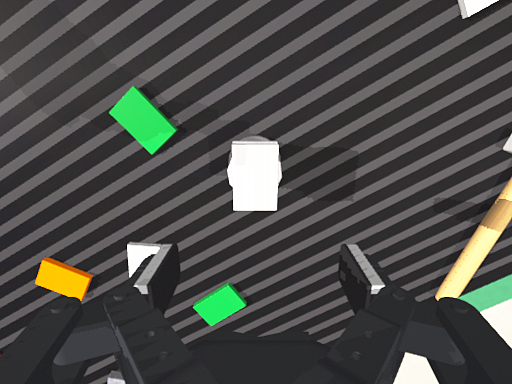

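arm_command:
  moves: "85 0 -30 -33 1 0 0; 85 0 -58 -64 2 0 0; 85 0 -86 -95 3 0 0; 85 0 -114 -126 4 0 0; 85 10 -142 -157 5 0.5 0.5; 85 30 -151 -167 5 0.6 0.6; 85 50 -151 -167 5 0.6 0.6; 85 50 -151 -167 5 0.6 0.6"

```text
time_s: 26.93
ee_pos: [0.5931, -0.1896, 0.1437]
ee_rot: [0.625, -0.323, 0.631, 0.328]
ft_force: [-0.6, 1.4, -0.4]
width: 0.0853
```

arm_command:
  moves: "85 0 0 0 0 0 0"

```text
time_s: 27.02
ee_pos: [0.5924, -0.1887, 0.1422]
ee_rot: [0.624, -0.323, 0.632, 0.329]
ft_force: [0.4, -0.5, 0.3]
width: 0.0854
```

```bash
python3 - <<'E'
from h import *
st()
im,d,c,T=shot('wrist','w24.png'); W=cloud(d,c,T)
for b in blobs(im,W)[:6]: print(*b)
plates(im,c,T)
E
```

```text
t 27.02 pos [ 0.5924 -0.1887  0.1422] yaw 54.8 tilt [-0.014  0.003 -1.   ] F [ 0.4 -0.5  0.3] M [ 0.01 -0.01  0.01] w 85.4 j [ 0.02  0.51  0.31  1.74 -0.18  0.94  1.37]
[46.   2.5] 67 [ 0.3327 -0.2564] 0.0024 [ 333.9 -256. ] [12.8  7. ] 61.9
[83.1 14.1] 584 [ 0.3601 -0.2344] 0.0024 [ 360. -233.] [12.4 51.8] 0.2
[116.7  31.7] 927 [ 0.39   -0.2185] 0.0024 [ 389.6 -210.1] [92.1 12.7] 89.9
[443.9  17.9] 4346 [0.5537 0.0013] 0.0759 [566.9   8.5] [55.8 20.4] 32.8
[122.4  69.2] 218 [ 0.4181 -0.2373] 0.0024 [ 419.4 -225.9] [10.9 69.2] 1.3
[  7.6 125.7] 74 [ 0.3876 -0.3781] 0.0023 [ 387.3 -379.7] [15.3  8. ] 79.5
px [417. 376.] c [ 945.8 -166.8] size [41.5 64.8] short -34.7
px [366. 268.] c [ 758.4 -144. ] size [19.6 79.9] short 82.6
px [152. 269.] c [ 606.1 -362.6] size [19.7 81.3] short 27.1
px [262. 183.] c [ 598.  -189.3] size [47.7 71.4] short 55.0
px [453.  15.] c [569.2  50.3] size [ 32.  111.1] short -35.3
```

View pics/w24.png

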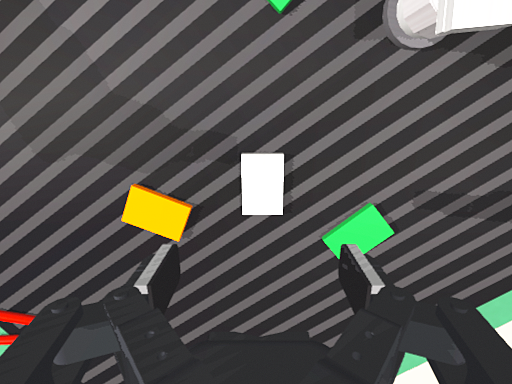

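```bash
python3 - <<'E'
from h import *
plan([0.5973,-0.1893,-0.0195],55)
E
```

```text
161.2 -7.2 3.8 -0.2 -0.4 -0.8
```

arm_command:
  moves: "85 40 -7 4 0 -0.4 -0.8; 85 80 -7 4 0 -0.4 -0.8; 85 110 -7 4 0 -0.4 -0.8; 85 130 -7 4 0 -0.4 -0.8; 85 143 -7 4 0 -0.4 -0.8; 85 150 -7 4 0 -0.4 -0.8; 85 150 -7 4 0 -0.4 -0.8; 85 150 -7 4 0 -0.4 -0.8"

```text
time_s: 27.73
ee_pos: [0.5985, -0.189, -0.0071]
ee_rot: [0.628, -0.326, 0.627, 0.325]
ft_force: [0.1, -0.8, 0.6]
width: 0.0851
```

```bash
python3 - <<'E'
from h import *
st()
im,d,c,T=shot('wrist','w25.png');plates(im,c,T); plan([0.5973,-0.1893,-0.0195],55)
E
```

```text
t 27.73 pos [ 0.5985 -0.189  -0.0071] yaw 54.9 tilt [ 0.002 -0.    -1.   ] F [ 0.1 -0.8  0.6] M [-0.06  0.01 -0.03] w 85.1 j [ 0.07  0.72  0.25  1.79 -0.26  0.66  1.43]
px [258. 239.] c [ 598.6 -189.6] size [47.  70.7] short 54.9
 12.8 1.2 -1.0 -0.1 0.1 0.2
```

View pics/w25.png

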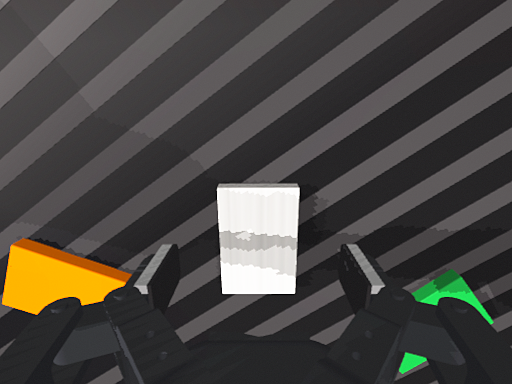

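arm_command:
  moves: "85 7 0 -0.5 0 0 0; 85 12 0 -0.5 0 0 0; 85 12.5 0 -0.5 0 0 0; 45 12.5 0 -0.5 0 0 0; 35 12.5 0 -0.5 0 0 0; 35 12.5 0 -0.5 0 0 0; 35 12.5 0 -0.5 0 0 0; 35 12.5 0 -0.5 0 0 0"

```text
time_s: 28.45
ee_pos: [0.599, -0.1898, -0.0183]
ee_rot: [0.629, -0.327, 0.626, 0.325]
ft_force: [-1.3, 0.7, 5.5]
width: 0.0431
```

arm_command:
  moves: "35 0 0 0 0 0 0; 35 0 0 0 0 0 0; 35 -15 0 0 0 0 0; 35 -40 0 0 0 0 0; 35 -80 0 0 0 0 0; 35 -120 0 0 0 0 0; 35 -150 0 0 0 0 0; 35 -150 0 0 0 0 0"

```text
time_s: 29.12
ee_pos: [0.6026, -0.1913, 0.1398]
ee_rot: [0.632, -0.329, 0.623, 0.322]
ft_force: [1.1, -1.4, -1.1]
width: 0.0431
```

```bash
python3 - <<'E'
from h import *
st()
im,d,c,T=shot('wrist','w26.png'); print(platetool(im,d,c)); plan([0.5445,0.031,0.13],60)
E
```

```text
t 29.12 pos [ 0.6026 -0.1913  0.1398] yaw 54.8 tilt [ 0.016 -0.003 -1.   ] F [ 1.1 -1.4 -1.1] M [-0.1  -0.11  0.01] w 43.1 j [ 0.02  0.51  0.31  1.74 -0.2   0.9   1.37]
(9414, 'x_top', np.float64(-29.5), 'slopes y,z', array([0.001, 0.   ]), 'rect yz', array([ 0.1, -0.1]), array([70.8, 55.7]), 0.1)
 5.3 173.7 148.7 -5.2 0.3 0.6
```

View pics/w26.png

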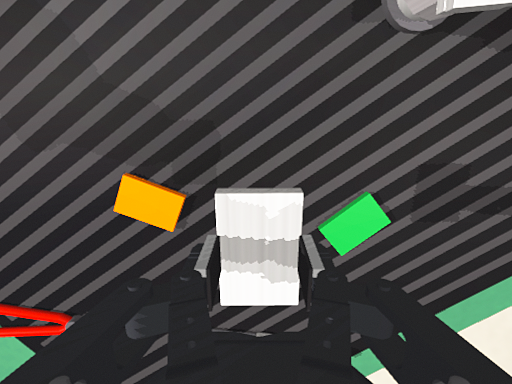

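arm_command:
  moves: "35 0 30 26 -1 0 0; 35 0 58 50 -2 0 0; 35 0 86 74 -3 0 0; 35 0 114 98 -4 0 0; 35 0 140 120 -5 0.3 0.6; 35 5 160 137 -5 0.3 0.6; 35 5 174 149 -5 0.3 0.6; 35 5 174 149 -5 0.3 0.6"

```text
time_s: 29.83
ee_pos: [0.5415, 0.0369, 0.1285]
ee_rot: [0.61, -0.354, 0.613, 0.356]
ft_force: [-0.3, 0.6, -2.2]
width: 0.0431
```

arm_command:
  moves: "35 0 0 0 0 0 0; 35 0 0 0 0 0 0"

```text
time_s: 30.0
ee_pos: [0.5404, 0.0373, 0.1275]
ee_rot: [0.609, -0.354, 0.613, 0.357]
ft_force: [-1.0, -1.3, -2.3]
width: 0.0429
```

```bash
python3 - <<'E'
from h import *
st(); plan([0.5447,0.031,0.078],60)
E
```

```text
t 30.0 pos [0.5404 0.0373 0.1275] yaw 60.3 tilt [-0.007  0.001 -1.   ] F [-1.  -1.3 -2.3] M [-0.04 -0.01 -0.03] w 42.9 j [-0.33  0.4   0.25  1.95 -0.13  0.82  1.04]
 49.4 -7.2 -3.2 0.3 -0.2 -0.4
```

arm_command:
  moves: "35 12 -7 -3.2 0.3 -0.2 -0.4; 35 25 -7 -3.2 0.3 -0.2 -0.4; 35 37 -7 -3.2 0.3 -0.2 -0.4; 35 45 -7 -3.2 0.3 -0.2 -0.4; 35 48 -7 -3.2 0.3 -0.2 -0.4; 35 48 -7 -3.2 0.3 -0.2 -0.4; 35 48 -7 -3.2 0.3 -0.2 -0.4"

```text
time_s: 30.58
ee_pos: [0.5446, 0.0309, 0.0795]
ee_rot: [0.613, -0.353, 0.612, 0.354]
ft_force: [0.5, 0.7, -2.1]
width: 0.0428
```

```bash
python3 - <<'E'
from h import *
st(); im,d,c,T=shot('wrist','w27.png'); print(platetool(im,d,c)); plan([0.5447,0.031,0.0727],60)
E
```

```text
t 30.58 pos [0.5446 0.0309 0.0795] yaw 60.0 tilt [ 0.  0. -1.] F [ 0.5  0.7 -2.1] M [ 0.02 -0.07 -0.03] w 42.8 j [-0.3   0.47  0.23  1.97 -0.16  0.72  1.07]
(9469, 'x_top', np.float64(-29.4), 'slopes y,z', array([0.001, 0.002]), 'rect yz', array([-0.1,  0.8]), array([71.3, 58. ]), 0.0)
 7.1 0.2 -0.1 0.0 0.1 0.0
```

View pics/w27.png

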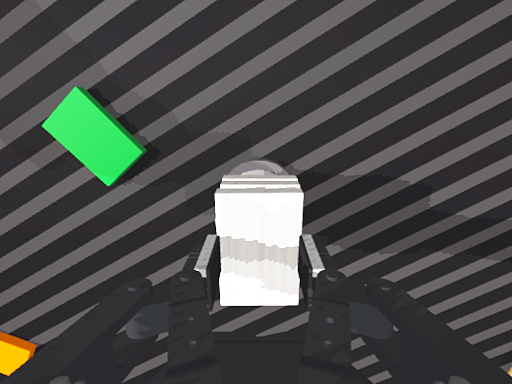

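arm_command:
  moves: "35 2 0 0 0 0 0; 35 4 0 0 0 0 0; 35 6 0 0 0 0 0; 35 7.2 0 0 0 0 0; 35 7.6 0 0 0 0 0; 35 7.6 0 0 0 0 0; 35 7.6 0 0 0 0 0"

```text
time_s: 31.22
ee_pos: [0.5451, 0.0311, 0.0726]
ee_rot: [0.613, -0.354, 0.612, 0.354]
ft_force: [-1.2, -0.2, 2.6]
width: 0.0432
```

```bash
python3 - <<'E'
from h import *
st()
E
```

```text
t 31.22 pos [0.5451 0.0311 0.0726] yaw 60.0 tilt [ 0.002  0.001 -1.   ] F [-1.2 -0.2  2.6] M [-0.08  0.38 -0.01] w 43.2 j [-0.3   0.48  0.23  1.97 -0.17  0.7   1.08]
```

Contact at the expected height; release and retreat.

arm_command:
  moves: "55 0 0 0 0 0 0; 70 0 0 0 0 0 0; 70 0 0 0 0 0 0; 70 -5 0 0 0 0 0; 70 -25 0 0 0 0 0; 75 -60 0 0 0 0 0; 85 -90 0 0 0 0 0; 85 -90 0 0 0 0 0"

```text
time_s: 31.88
ee_pos: [0.549, 0.0311, 0.1688]
ee_rot: [0.617, -0.355, 0.608, 0.352]
ft_force: [1.0, 1.0, 0.3]
width: 0.085
```

arm_command:
  moves: "85 -40 0 0 0 0 0; 85 -40 0 0 0 0 0; 85 -40 0 0 0 0 0; 85 -40 0 0 0 0 0"

```text
time_s: 32.22
ee_pos: [0.5485, 0.0311, 0.2088]
ee_rot: [0.617, -0.355, 0.608, 0.352]
ft_force: [-0.8, 1.0, -1.0]
width: 0.0848
```

```bash
python3 - <<'E'
from h import *
st()
im,d,c,T=shot('wrist','w28.png'); W=cloud(d,c,T)
for b in blobs(im,W)[:6]: print(*b)
plan([0.487,0.3455,0.16],88.7)
E
```

```text
t 32.22 pos [0.5485 0.0311 0.2088] yaw 60.0 tilt [ 0.013  0.003 -1.   ] F [-0.8  1.  -1. ] M [0.05 0.08 0.04] w 84.8 j [-0.34  0.29  0.27  1.88 -0.1   0.97  1.02]
[471.8   7.5] 617 [0.5131 0.333 ] 0.0111 [518.8 337.4] [51. 22.] 58.2
[506.9 144.8] 170 [0.6892 0.3284] 0.0103 [688.4 330.2] [ 8.1 26.1] 51.7
[256.  176.1] 3515 [0.5431 0.0317] 0.1021 [544.9  30.8] [46.1 70.3] 60.2
[151.1 268.7] 538 [ 0.5148 -0.0038] 0.2704 [514.9  -3.9] [5.5 2. ] 60.1
[366.6 268.7] 556 [0.5617 0.077 ] 0.2708 [563.6  78.2] [10.4  2.9] 32.8
[500.2 318.3] 885 [1.5565 0.4609] -0.4289 [1557.4  459.2] [89.6 12.2] 87.7
 48.0 210.4 241.5 -28.7 0.3 0.6
```

View pics/w28.png

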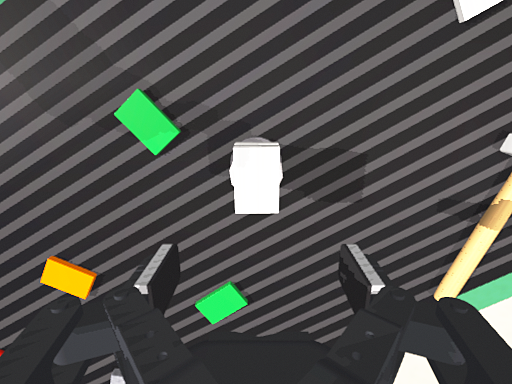

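arm_command:
  moves: "85 0 26 30 -4 0 0; 85 0 52 60 -8 0 0; 85 0 78 90 -12 0 0; 85 0 104 120 -16 0 0; 85 0 130 150 -20 0 0; 85 0 156 180 -24 0 0; 85 0 182 210 -28 0 0; 85 20 205 236 -28.7 0.3 0.6"

```text
time_s: 32.93
ee_pos: [0.4884, 0.3419, 0.1897]
ee_rot: [0.506, -0.495, 0.503, 0.496]
ft_force: [1.4, 0.5, 0.6]
width: 0.085
```

```bash
python3 - <<'E'
from h import *
st();plan([0.487,0.3455,0.16],88.7)
E
```

```text
t 32.93 pos [0.4884 0.3419 0.1897] yaw 89.0 tilt [ 0.002  0.004 -1.   ] F [1.4 0.5 0.6] M [ 0.05 -0.07 -0.01] w 85.0 j [-0.7   0.39  0.05  1.77 -0.02  0.98  0.91]
 29.7 1.6 3.5 0.3 0.2 0.1
```

arm_command:
  moves: "85 15 1.6 3.5 0 0 0; 85 30 1.6 3.5 0 0 0; 85 30 1.6 3.5 0 0 0; 85 30 1.6 3.5 0 0 0"

```text
time_s: 33.27
ee_pos: [0.4859, 0.3444, 0.1576]
ee_rot: [0.504, -0.495, 0.505, 0.496]
ft_force: [-0.2, -0.5, 0.5]
width: 0.0845
```

```bash
python3 - <<'E'
from h import *
st()
im,d,c,T=shot('wrist','w29.png'); W=cloud(d,c,T)
for b in blobs(im,W)[:6]: print(*b)
plates(im,c,T)
E
```

```text
t 33.27 pos [0.4859 0.3444 0.1576] yaw 88.9 tilt [-0.001  0.001 -1.   ] F [-0.2 -0.5  0.5] M [-0.06 -0.03 -0.02] w 84.5 j [-0.71  0.43  0.04  1.79 -0.03  0.92  0.9 ]
[38.9  0.5] 178 [0.3049 0.1292] 0.0024 [305.4 139.1] [98.8  2.6] 89.0
[411.4  21.4] 1932 [0.3298 0.5022] 0.0023 [329.9 499.5] [160.   11.9] 89.9
[87.1 28.2] 2228 [0.3299 0.1721] 0.0024 [329.9 174.7] [ 12.3 188.1] 0.0
[420.6  53.7] 1430 [0.3597 0.5165] 0.0023 [359.8 514.6] [ 11.8 130.2] 0.0
[110.2  60.1] 2630 [0.3599 0.1901] 0.0024 [359.8 193.4] [ 11.9 244. ] 0.1
[429.7  84.2] 1011 [0.3898 0.531 ] 0.0023 [389.9 528.1] [103.3  11.5] 90.0
px [261. 325.] c [705.3 342.1] size [41.3 52.5] short -48.3
px [422. 277.] c [628.8 551.2] size [32.5 78.2] short -44.5
px [366. 268.] c [610.6 482.4] size [21.4 88.8] short -62.1
px [152. 268.] c [605.6 202.5] size [21.4 88. ] short 60.4
px [ 10. 229.] c [554.9  36.7] size [30.2 80.6] short 73.1
px [431. 199.] c [519.5 549.7] size [ 7.1 90.6] short -67.8
px [260. 175.] c [486.6 345.6] size [47.9 72.7] short 88.7
```

View pics/w29.png

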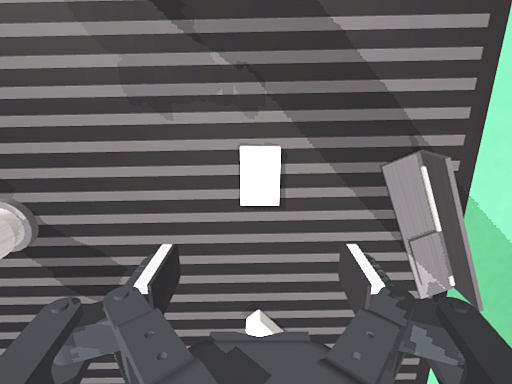

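```bash
python3 - <<'E'
from h import *
plan([0.4867,0.3456,-0.008],88.7)
E
```

```text
166.9 0.3 0.6 0.2 0.1 0.0
```

arm_command:
  moves: "85 40 0 0.6 0 0 0; 85 80 0 0.6 0 0 0; 85 110 0 0.6 0 0 0; 85 140 0 0.6 0 0 0; 85 157 0 0.6 0 0 0; 85 165 0 0.6 0 0 0; 85 166 0 0.6 0 0 0; 85 166 0 0.6 0 0 0"

```text
time_s: 33.98
ee_pos: [0.488, 0.3457, -0.0062]
ee_rot: [0.506, -0.495, 0.504, 0.495]
ft_force: [0.3, 0.8, 0.1]
width: 0.0849
```

```bash
python3 - <<'E'
from h import *
st()
im,d,c,T=shot('wrist','w30.png'); plates(im,c,T); plan([0.4867,0.3456,-0.0195],88.7)
E
```

```text
t 33.98 pos [ 0.488   0.3457 -0.0062] yaw 88.9 tilt [ 0.002  0.003 -1.   ] F [0.3 0.8 0.1] M [-0.01 -0.02 -0.  ] w 84.9 j [-0.7   0.67  0.03  1.86 -0.04  0.61  0.91]
px [366. 268.] c [506.9 412.3] size [ 9.9 42.2] short -62.6
px [152. 268.] c [504.  278.9] size [10.2 41.9] short 60.3
px [258. 235.] c [486.8 345.6] size [47.  72.6] short 88.7
 14.0 1.7 -0.6 0.2 0.2 0.2
```

View pics/w30.png

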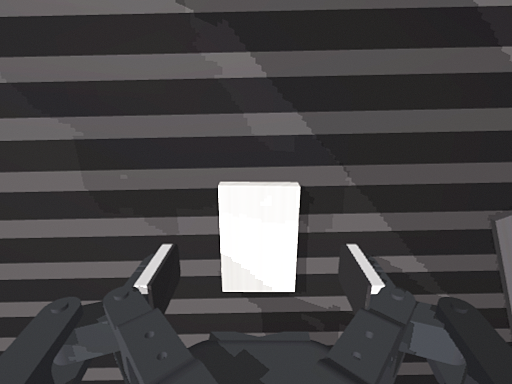

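arm_command:
  moves: "85 8 1.3 -0.3 0 0.2 0; 85 13 1.3 -0.3 0 0.2 0; 85 13.5 1.3 -0.3 0 0.2 0; 45 13.5 1.3 -0.3 0 0.2 0; 35 13.5 1.3 -0.3 0 0.2 0; 35 13.5 1.3 -0.3 0 0.2 0; 35 13.5 1.3 -0.3 0 0.2 0; 35 13.5 1.3 -0.3 0 0.2 0"

```text
time_s: 34.7
ee_pos: [0.4873, 0.3461, -0.0181]
ee_rot: [0.506, -0.496, 0.504, 0.494]
ft_force: [-1.7, -1.0, 4.7]
width: 0.0432
```

arm_command:
  moves: "35 0 0 0 0 0 0; 35 0 0 0 0 0 0; 35 -15 0 0 0 0 0; 35 -40 0 0 0 0 0; 35 -80 0 0 0 0 0; 35 -120 0 0 0 0 0; 35 -155 0 0 0 0 0; 35 -155 0 0 0 0 0"

```text
time_s: 35.37
ee_pos: [0.4906, 0.3488, 0.1443]
ee_rot: [0.511, -0.496, 0.499, 0.494]
ft_force: [0.5, 0.7, -2.1]
width: 0.0432
```

```bash
python3 - <<'E'
from h import *
st()
im,d,c,T=shot('wrist','w31.png'); print(platetool(im,d,c)); plan([0.5447,0.031,0.135],60)
E
```

```text
t 35.37 pos [0.4906 0.3488 0.1443] yaw 88.9 tilt [ 0.013  0.009 -1.   ] F [ 0.5  0.7 -2.1] M [ 0.08 -0.15 -0.03] w 43.2 j [-0.71  0.45  0.05  1.8  -0.03  0.88  0.9 ]
(9368, 'x_top', np.float64(-29.3), 'slopes y,z', array([0., 0.]), 'rect yz', array([-0.5,  1. ]), array([70.7, 58. ]), 0.0)
 4.5 -61.9 -315.5 28.9 0.5 0.4
```

View pics/w31.png

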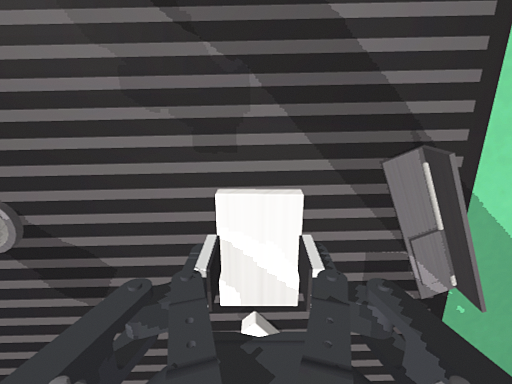

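arm_command:
  moves: "35 0 -7 -38 4 0 0; 35 0 -14 -76 8 0 0; 35 0 -22 -114 12 0 0; 35 0 -29 -152 16 0 0; 35 0 -36 -190 20 0 0; 35 0 -44 -228 24 0 0; 35 0 -52 -266 28 0 0; 35 0 -59 -300 29 0.5 0.4"

```text
time_s: 36.08
ee_pos: [0.5405, 0.0433, 0.1378]
ee_rot: [0.612, -0.351, 0.615, 0.351]
ft_force: [-0.1, -0.2, -2.7]
width: 0.0426
```

```bash
python3 - <<'E'
from h import *
st(); plan([0.5447,0.031,0.11],60)
E
```

```text
t 36.08 pos [0.5405 0.0433 0.1378] yaw 59.6 tilt [-0.003 -0.002 -1.   ] F [-0.1 -0.2 -2.7] M [-0.02 -0.04  0.  ] w 42.6 j [-0.34  0.38  0.24  1.94 -0.12  0.84  1.01]
 27.9 -9.9 -8.4 -0.4 -0.2 -0.1
```

arm_command:
  moves: "35 0 -5 -4 -0.4 -0.2 -0.1; 35 8 -10 -8.4 -0.4 -0.2 -0.1; 35 20 -10 -8.4 -0.4 -0.2 -0.1; 35 32 -10 -8.4 -0.4 -0.2 -0.1; 35 42 -10 -8.4 -0.4 -0.2 -0.1; 35 48 -10 -8.4 -0.4 -0.2 -0.1; 35 49 -10 -8.4 -0.4 -0.2 -0.1; 35 49 -10 -8.4 -0.4 -0.2 -0.1"

```text
time_s: 36.75
ee_pos: [0.5442, 0.0317, 0.088]
ee_rot: [0.612, -0.354, 0.612, 0.354]
ft_force: [-0.2, 0.4, -2.5]
width: 0.0429
```

```bash
python3 - <<'E'
from h import *
st(); im,d,c,T=shot('wrist','w32.png'); print(platetool(im,d,c)); plan([0.5449,0.0313,0.0827],60)
E
```

```text
t 36.75 pos [0.5442 0.0317 0.088 ] yaw 60.1 tilt [-0.001  0.    -1.   ] F [-0.2  0.4 -2.5] M [-0.02 -0.04 -0.02] w 42.9 j [-0.3   0.46  0.23  1.97 -0.15  0.73  1.06]
(9363, 'x_top', np.float64(-29.2), 'slopes y,z', array([0.001, 0.   ]), 'rect yz', array([-0.3,  0.9]), array([58. , 70.7]), 89.7)
 6.0 -0.3 -0.1 0.1 0.0 0.0
```

View pics/w32.png

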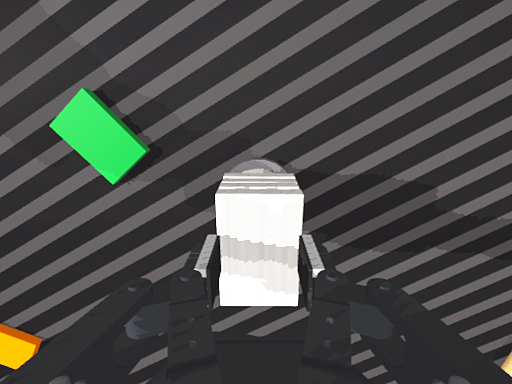

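arm_command:
  moves: "35 2 0 0 0 0 0; 35 4 0 0 0 0 0; 35 5.5 0 0 0 0 0; 35 6.2 0 0 0 0 0; 35 6.2 0 0 0 0 0; 35 6.2 0 0 0 0 0"

```text
time_s: 37.3
ee_pos: [0.5449, 0.0316, 0.0828]
ee_rot: [0.613, -0.354, 0.612, 0.354]
ft_force: [-0.9, 0.0, 0.2]
width: 0.0423
```

```bash
python3 - <<'E'
from h import *
st()
E
```

```text
t 37.3 pos [0.5449 0.0316 0.0828] yaw 60.1 tilt [ 0.001  0.001 -1.   ] F [-0.9  0.   0.2] M [-0.02  0.07 -0.  ] w 42.3 j [-0.3   0.47  0.22  1.97 -0.15  0.72  1.06]
```

arm_command:
  moves: "35 0.5 0 0 0 0 0; 55 0.5 0 0 0 0 0; 70 0.5 0 0 0 0 0; 70 0.5 0 0 0 0 0; 70 -5 0 0 0 0 0; 70 -25 0 0 0 0 0; 75 -60 0 0 0 0 0; 85 -90 0 0 0 0 0"

```text
time_s: 37.97
ee_pos: [0.5446, 0.0313, 0.1741]
ee_rot: [0.612, -0.354, 0.612, 0.354]
ft_force: [0.8, 0.4, 0.9]
width: 0.0843
```

arm_command:
  moves: "85 -40 0 0 0 0 0; 85 -40 0 0 0 0 0; 85 -40 0 0 0 0 0; 85 -40 0 0 0 0 0"

```text
time_s: 38.3
ee_pos: [0.5443, 0.0314, 0.2143]
ee_rot: [0.612, -0.354, 0.612, 0.354]
ft_force: [-0.0, -0.1, -0.1]
width: 0.0848
```

```bash
python3 - <<'E'
from h import *
st()
im,d,c,T=shot('wrist','w33.png'); W=cloud(d,c,T)
for b in blobs(im,W)[:6]: print(*b)
im,d,c,T=shot('side','s33.png'); cv2.imwrite('pics/s33z.png',cv2.resize(im[130:230,180:300],None,fx=6,fy=6,interpolation=cv2.INTER_CUBIC))
E
```

```text
t 38.3 pos [0.5443 0.0314 0.2143] yaw 60.0 tilt [ 0.  0. -1.] F [-0.  -0.1 -0.1] M [-0.04 -0.03  0.03] w 84.8 j [-0.34  0.29  0.26  1.87 -0.09  1.    1.01]
[10.1 87.3] 265 [ 0.3    -0.1937] 0.0024 [ 299.4 -195.2] [11.9 40.7] 1.0
[506.7 149. ] 184 [0.6893 0.3287] 0.0101 [691.  330.8] [13.6 28.5] 63.0
[258.9 181.1] 3611 [0.5435 0.032 ] 0.112 [545.4  31.1] [46.1 70.1] 60.1
[151.3 268.5] 556 [ 0.5115 -0.0034] 0.276 [511.3  -3.5] [5.8 2. ] 64.1
[366.6 268.7] 561 [0.5583 0.0774] 0.2762 [560.   78.6] [10.1  2.8] 33.7
[500.9 320.3] 773 [1.5564 0.4597] -0.4386 [1555.5  462.3] [84.1 10.7] 89.8
```

View pics/w33.png

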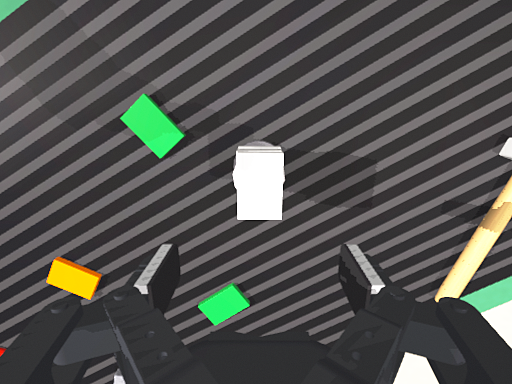

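View pics/s33z.png

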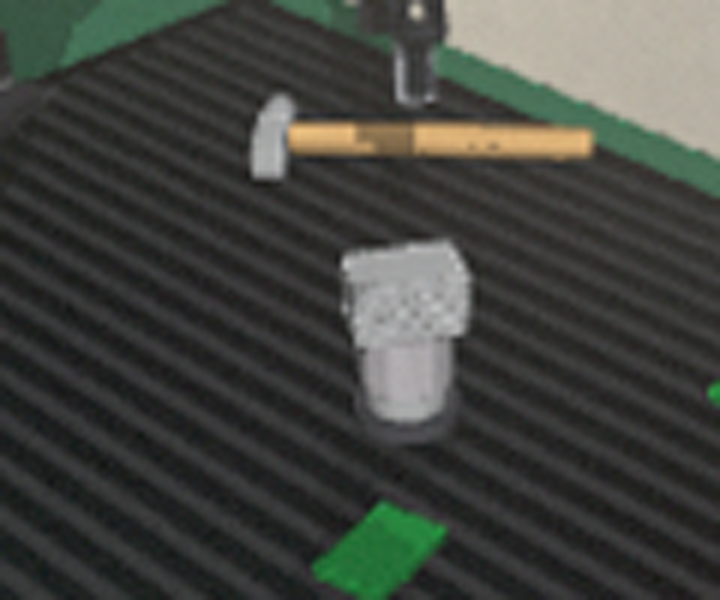

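```bash
python3 - <<'E'
from h import *
im,d,c,T=shot('top','t34.png')
E
```

```text
(no output)
```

View pics/t34.png

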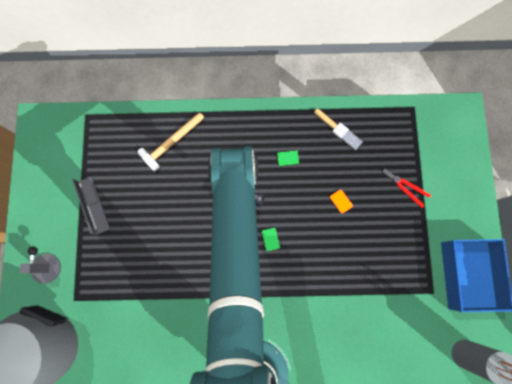

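View pics/s33.png

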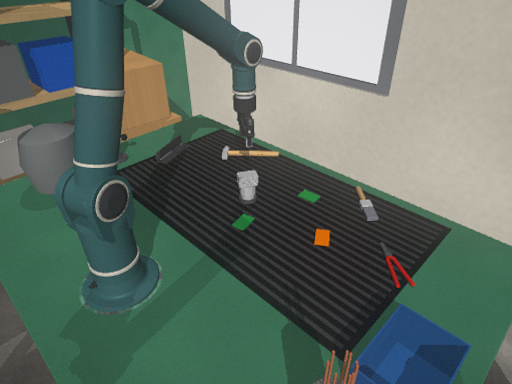

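The top view shows no white plates left on the table. The pliers at (408,187) and the angle steel at (92,206) have not moved, and the pile stands on the head with the gripper clear of it. Handing in.

```bash
python3 -c "
from h import *
print(job.hand_in())"
```

```text
the job is handed in; nothing more can be done
None
```

I screwed the head home on the pedestal and stacked all four steel plates on it, then handed the job in at about 38 s; no verdict was reported.

- **Head:** Set over the stub, it rested on the thread ribs. I turned it about 24 to 27° backward until it dropped about 8 mm. It then went about 80 to 86° clockwise to a solid stop at 1.3 N m. In the last turn the grip slipped a few degrees on the head.
- **Home height:** After release the top measured about 71 mm above the table, which is the home height. This includes taking off the camera's 1.1 mm height error, found on the plates lying on the table. I did not re-grip it for a second twist.
- **Plates:** The last wrist view put the top of the pile at about 111 mm, which fits four plates on a head that is home. Its centre was about 1 mm from the head's axis. The four plates went down within about 1 mm and 0.5° of each other and looked flush.
- **Bystanders:** The last top view showed the pliers, angle steel and coloured decoys where they were. No white plates were left on the table.

The fingertips turned out to end about 20 to 30 mm behind the reported TCP. I therefore gripped the plates at a reported height of about -19 mm.

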